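# Empty the nutmeg insert into the pinch bowl

### The job

Lift the insert that holds the three nutmegs straight up out of the organiser frame, tip all its nutmegs into the green pinch bowl without handling them, then set the empty insert down gently, upright on the dark drying mat, ready for washing. Leave the bowl, the other inserts in the frame and everything else on the counter where they are.

Things in the scene. Friction and masses are not known exactly. Their poses are not given: they have to be found in the camera images.
- frame: bamboo organiser frame fixed to the counter, 111 (x) x 205 (y) x 40 mm high, three pockets side by side along its y at -67, 0 and +67 mm, each 103 x 63 mm inside, walls and floor 4 mm thick. An insert stands in each with 1.5 mm of play all round; it is free once its underside is above the 40 mm walls. Origin: centre of its underside. z up.
- nutmeg_insert: white plastic insert with the three nutmegs, 100-170 g, in any pocket, axes parallel to the frame's. Origin: centre of its 100 (x) x 60 (y) mm outline, at the underside; z up, +x to the tall back wall, -x to the pouring lip. Walls 3 mm; back and both side cheeks 60 mm high, 104 mm with the fixed bridge handle. Flat foot from x = -16 to +50 mm; beyond it a ramp rises to the lip.
- insert_handle (a point): centre of the nutmeg insert's bridge handle: a level bar 10 mm thick (along the insert's x), 60 mm long (along its y) and 14 mm tall, at x = 4, z = 97 mm of the insert; 30 mm of free space under the bar down to the rim of the cheeks, two posts carry its ends. Axes as the insert's.
- insert_lip (a point): middle of the nutmeg insert's pouring lip, at x = -50, z = 26 mm of the insert, 60 mm wide along y, no wall above it. From x = -16 mm the floor rises to it as a 35 degree ramp. Tipped lip-down by more than 35 degrees the nutmegs roll out over it; 50 to 60 degrees empties the insert. Axes as the insert's.
- insert_foot (a point): centre of the flat foot the nutmeg insert stands on (66 x 60 mm), at x = 17, z = 0 of the insert. Axes as the insert's.
- nutmeg1: whole nutmeg, a brown ball of 24 mm diameter, 11 g, one of three that lie loose in the nutmeg insert. Origin: its centre.
- nutmeg2: whole nutmeg, a brown ball of 24 mm diameter, 11 g, one of three that lie loose in the nutmeg insert. Origin: its centre.
- nutmeg3: whole nutmeg, a brown ball of 24 mm diameter, 11 g, one of three that lie loose in the nutmeg insert. Origin: its centre.
- bowl: green ceramic pinch bowl, loose, 280 g, standing upright: 116 mm across the rim, 48 mm high, wall 5 mm. Origin: centre of its underside, z up.
- mat: dark grey ribbed rubber drying mat fixed to the counter, 150 (x) x 130 (y) mm, 6 mm thick. Origin: centre of its underside, z up. The bowl and the mat may have changed places.
- cork_insert: the insert that holds two wine corks, plain white plastic, same body as the nutmeg insert (100 x 60 mm, cheeks 60 mm high, same bridge handle) but with two corks lying fast on its floor. Origin: centre of its 100 x 60 mm footprint at its underside, x towards its tall back wall, z up. Stays in the frame.
- clip_insert: the insert that holds three flat metal clips, plain white plastic, same body as the nutmeg insert (100 x 60 mm, cheeks 60 mm high, same bridge handle) but with three bar-shaped clips lying fast on its floor. Origin: centre of its 100 x 60 mm footprint at its underside, x towards its tall back wall, z up. Stays in the frame.
- grinder: aluminium pepper grinder, upright, 48 mm across, 138 mm high, at the far side of the counter. Origin: centre of its underside.
- bottle1: amber glass spice bottle, upright, 42 mm across, 95 mm high, far right. Origin: centre of its underside.
- bottle2: amber glass spice bottle, upright, 42 mm across, 95 mm high, far left. Origin: centre of its underside.
- tong: steel tong lying flat at the far side of the counter, about 240 mm long (along its x), 60 mm wide, 12 mm high. Origin: middle of its length, at its underside.
Things that resemble listed ones, but are neither listed nor needed, are in the scene too. What is shaped like the bowl but blue is not meant.

How it is judged:
On the way, in this order (a step that is already met when the one before it is completed fails the run):
1. the nutmeg insert is lifted clear above the frame, upright, all nutmegs still in it (height (world z) of nutmeg_insert above 0.045 m and angle between nutmeg_insert's own z axis and vertical below 0.3 rad and z of nutmeg1 in the frame of nutmeg_insert between 0 and 0.055 m and x of nutmeg1 in the frame of nutmeg_insert between -0.05 and 0.05 m and y of nutmeg1 in the frame of nutmeg_insert between -0.03 and 0.03 m and z of nutmeg2 in the frame of nutmeg_insert between 0 and 0.055 m and x of nutmeg2 in the frame of nutmeg_insert between -0.05 and 0.05 m and y of nutmeg2 in the frame of nutmeg_insert between -0.03 and 0.03 m and z of nutmeg3 in the frame of nutmeg_insert between 0 and 0.055 m and x of nutmeg3 in the frame of nutmeg_insert between -0.05 and 0.05 m and y of nutmeg3 in the frame of nutmeg_insert between -0.03 and 0.03 m), for 0.1 s.
2. all three nutmegs are in the bowl (horizontal distance between each of nutmeg1, nutmeg2, nutmeg3 and bowl below 0.05 m and z of nutmeg1 in the frame of bowl between 0 and 0.05 m and z of nutmeg2 in the frame of bowl between 0 and 0.05 m and z of nutmeg3 in the frame of bowl between 0 and 0.05 m), for 0.2 s.
At the end, for the whole second after the job is handed in: All nutmegs lie still in the upright bowl, below its rim. The empty insert stands released, still, upright (0.1 rad) on the mat, its foot centre within 55 mm (mat x) and 50 mm (mat y) of the mat's centre. The other inserts are in the frame, nothing else has been moved (all of step 2 and linear speed of each of nutmeg1, nutmeg2, nutmeg3 below 0.05 m/s and angle between each of bowl, nutmeg_insert's own z axis and vertical below 0.1 rad and linear speed of nutmeg_insert below 0.02 m/s and x of insert_foot in the frame of mat between -0.055 and 0.055 m and y of insert_foot in the frame of mat between -0.05 and 0.05 m and z of insert_foot in the frame of mat between 0.003 and 0.012 m); the robot touches nothing.
It fails at once if the nutmeg insert is tipped while still in the frame (angle between nutmeg_insert's own z axis and vertical above 0.25 rad and z of nutmeg_insert in the frame of frame below 0.036 m and x of nutmeg_insert in the frame of frame between -0.05 and 0.05 m and y of nutmeg_insert in the frame of frame between -0.1 and 0.1 m).
It fails at once if a nutmeg is handled with the fingers (contact force between the fingers and nutmeg1 above 3 N or contact force between the fingers and nutmeg2 above 3 N or contact force between the fingers and nutmeg3 above 3 N).
It fails at once if the insert is dropped or banged down onto the mat (linear speed of nutmeg_insert above 0.6 m/s and height (world z) of nutmeg_insert below 0.05 m and horizontal distance between nutmeg_insert and mat below 0.15 m).
It fails at once if the bowl is pushed more than 25 mm or tipped (distance of bowl from where it was at the start of the episode above 0.025 m or angle between bowl's own z axis and vertical above 0.3 rad).
It fails at once if another insert, the grinder, a bottle or the tong is shifted (inserts 15 mm, others 30 mm) or knocked over (distance of any of cork_insert, clip_insert from where it was at the start of the episode above 0.015 m or distance of any of grinder, bottle1, bottle2, tong from where it was at the start of the episode above 0.03 m or angle between any of grinder, bottle1, bottle2's own z axis and vertical above 0.4 rad).
It also fails if it takes over 61 s, if anything falls off the work surface, if the arm or the gripper's body presses on something with over 40 N, if the wrist force passes 120 N, or if a joint passes its speed limit or range.

### The arm

A 6-joint arm with a two-finger parallel gripper is mounted at the origin on the work surface. World frame = base frame: x ahead of the robot, y to its left, z up, the work surface at z = 0. Lengths are in m, angles in rad, forces in N, time in s.
With the tool pointing down it reaches from about 0.25 to 0.775 m from the base axis. Payload 4 kg.
Tool frame: the origin (TCP) lies at the very end of the fingers, on their centre line; the grasp point (between the pads) lies 19 mm behind it; z points along the fingers, x is the direction in which the jaws open and shut, and the axes are right-handed (so a half turn about z gives the same grasp; the last joint's range is limited). The gripper opens to 94 mm and grips with 3 to 60 N. Pads are 16 mm wide; open, the fingers measure 119 mm over their backs; the gripper's body (75 mm by 177 mm) begins 78 mm behind the grasp point.
Start: joints at [-1.218, 0.087, 1.371, -0, 1.684, -0.103], TCP at [0.242, -0.494, 0.206] pointing down, gripper open.
Joint ranges: [-3.1, 3.1], [-0.76, 2.03], [0.27, 2.55], [-1.08, 4.22], [0.17, 2.65], [-2.57, 2.57]. Speed limits (rad/s): [2.79, 2.79, 3.14, 3.14, 3.14, 3.14].

### API

Orientations are given as [roll, pitch, yaw] about the fixed x, y, z axes, in that order (R = Rz(yaw) Ry(pitch) Rx(roll)).
In Python, from bench import robot, cams, ticket gives the robot as it stands.
- The arm moves only by the tool jog_arm, never from a script. Its argument "series" is a list of rows, each an object of numbers: "x", "y", "z": the shift along the tool's x, y, z in m; "rx", "ry", "rz": the turn, a rotation vector about the tool's x, y, z in degrees. A call has 1 to 12 rows; each row shifts and turns the pose as measured when the row begins, along the tool's axes as they then stand; what a row does not reach is not made up. A row lasts 1/12 s, in which the tool goes at most 41.7 mm and 7.16 degrees, less where a joint would pass 70% of its speed; a pose out of reach is approached as far as the arm can. A call with a gripper value outside its range is refused whole. "claw" is the opening, from 0 (shut) to 1 (fully open), set as the call begins (left out, the last holds). The fingers move at their own pace and stop on an object; the grip force is fixed at half the most. Time passes only in rows, so rows that do not move let the fingers close. It gives the time, the measured TCP pose, the force and the opening at its end, in the units of the state.
- robot.get_obs(): the state, without advancing time (a new reading comes with each control period).
- cams.snapshot(name): name is "side" or "top" or "wrist"; returns a dict with "img" (384x512x3 uint8, red, green, blue), "mtx" (3x3 intrinsics, pixels), "k1" (the pictures are not rectified: a ray, as slopes to the right and down, at radius r is drawn at 1 + k1 r^2 times it, then the intrinsics apply), "origin" and "attitude" of the camera in the world. Camera axes: x right, y down, z forward; pixel columns grow to the right and rows downward; lengths in m; the calibration is good to about 2 mm. A picture is of the moment at which its call begins. There is no depth.
- ticket.close_job(): hands the job in, once; it reports no verdict.
Trained networks look in a picture, given as the dict that the camera call returned (one of the last four; its "shot" number tells which), for a name from the list of things; names that differ only in an ending like _2 or _b are one class to them, and where a whole thing is asked for, a point or a joint stands for the part that bears it (a point fixed in the world has none). Each returns a list of dicts, best first, with "p" (0 to 1); they miss things now and then, are a little off and sometimes report something else, mostly with a low value. They report only what shows in the picture. A call takes as long as a camera call. They do not tell look-alikes from the thing itself.
- cams.look_for(thing, picture): "bbox" ([left, top, width, height] in pixels, round what is visible of it).
The state is a dict: "time": time; "joint_positions": joint angles; "qvel": joint speeds; "joint_torque": joint torques, N m; "tool_pos": TCP position; "ee_rot": TCP orientation; "wrist_force": force on the tool from outside, world axes, zero at the start; "wrist_torque": the same for the moment, N m; "width": finger opening in m.
Only numpy, scipy, OpenCV 4.12 (cv2) and the standard library are available. Lean on these libraries where they do the work, as an engineer would, in place of code of your own. Each camera call takes 0.05 s, during which the arm holds its last target.

## Working session

There is one attempt and no reset: what is moved stays moved. The work goes in short steps, Python scripts to look and compute and a tool call to move; the robot and the scene stay as the last step left them, time stands still between calls to the robot, and variables do not carry over. Pictures are saved under pics/ and viewed, and the job is handed in when it is done.

Besides the shell and the picture viewer there is one more tool, called after ">>>" as name(argument=value, ...) on one line, values as JSON. jog_arm: Moves the arm, as the interface text tells. Its arguments: {"type":"object","properties":{"series":{"type":"array","items":{"type":"object","properties":{"x":{"type":"number"},"y":{"type":"number"},"z":{"type":"number"},"rx":{"type":"number"},"ry":{"type":"number"},"rz":{"type":"number"}}}},"claw":{"type":"number"}},"required":["series"]}

```bash
mkdir -p pics; ls
python3 - <<'E'
from bench import robot,cams,ticket
import cv2,pickle
o=robot.get_obs();print(o)
for n in ['top','side']:
    s=cams.snapshot(n);pickle.dump(s,open(n+'.pkl','wb'))
    cv2.imwrite(f'pics/{n}0.png',s['img'][:,:,::-1]);print(n,s['mtx'],s['k1'],s['origin'],s['attitude'])
    for t in ['nutmeg_insert','nutmeg1','bowl','mat','frame','insert_handle','cork_insert','clip_insert','grinder']:
        print(t,[(d['bbox'],round(d['p'],2)) for d in cams.look_for(t,s)][:4])
E
```

```text
pics
{'time': 0.0, 'joint_positions': array([-1.21813091e+00,  8.79354774e-02,  1.37223982e+00, -1.68687273e-05,
        1.68358415e+00, -1.03092870e-01]), 'qvel': array([-0.00087755, -0.00026497,  0.00109058, -0.0017327 ,  0.00064625,
        0.00137196]), 'joint_torque': array([ 3.71119240e-04, -3.40184212e+01, -3.02423537e+01,  7.16995192e-02,
        3.31083569e-02, -1.71388774e-04]), 'tool_pos': array([ 0.24188424, -0.49335047,  0.20432216]), 'ee_rot': array([-3.14138634e+00,  2.15701711e-03, -1.11503970e+00]), 'wrist_force': array([-0.21399872,  0.04625751,  0.08845944]), 'wrist_torque': array([ 0.02855713, -0.01177367, -0.00797106]), 'width': 0.09388170196861896}
top [[403.15560923   0.         256.96931798]
 [  0.         403.15560923 195.3087153 ]
 [  0.           0.           1.        ]] -0.09530041489513132 [ 0.50509142 -0.0024575   1.00539106] [-3.07031391  0.00873191 -1.5957564 ]
nutmeg_insert [([175.8, 207.1, 35.2, 45.5], 0.68)]
nutmeg1 [([190.4, 213.0, 11.4, 8.7], 0.62), ([194.7, 229.0, 8.2, 7.2], 0.59), ([183.0, 222.8, 12.9, 3.5], 0.36)]
bowl [([265.4, 177.4, 50.1, 5
[... 546 characters left out ...]
     1.        ]] 0.0256705914569616 [0.24356538 0.59446125 0.75163133] [-2.35434535 -0.01049782 -2.66819764]
nutmeg_insert [([215.5, 231.9, 48.7, 41.4], 0.3), ([191.7, 254.0, 73.4, 90.3], 0.27)]
nutmeg1 [([241.3, 258.1, 7.2, 6.6], 0.57), ([215.7, 233.1, 46.4, 43.4], 0.28)]
bowl [([303.4, 189.0, 39.8, 36.2], 0.91), ([334.4, 145.7, 40.1, 32.3], 0.77), ([240.3, 176.7, 39.7, 30.5], 0.72)]
mat [([273.8, 130.6, 45.2, 31.2], 0.66)]
frame [([191.3, 257.0, 75.9, 85.1], 0.73)]
insert_handle [([217.0, 233.5, 46.0, 42.3], 0.78), ([273.2, 132.9, 49.0, 28.1], 0.74)]
cork_insert [([198.2, 286.8, 47.9, 45.3], 0.8)]
clip_insert [([209.6, 256.0, 47.7, 45.0], 0.81)]
grinder [([142.3, 192.7, 29.9, 45.7], 0.7)]
```

Run:
```python
import cv2
a=cv2.imread('pics/top0.png');b=cv2.imread('pics/side0.png')
cv2.imwrite('pics/top0c.png',cv2.resize(a[95:325,90:450],None,fx=2.2,fy=2.2,interpolation=cv2.INTER_CUBIC))
cv2.imwrite('pics/side0c.png',cv2.resize(b[110:360,120:400],None,fx=2.35,fy=2.35,interpolation=cv2.INTER_CUBIC))
```

```text
(no output)
```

View pics/top0c.png

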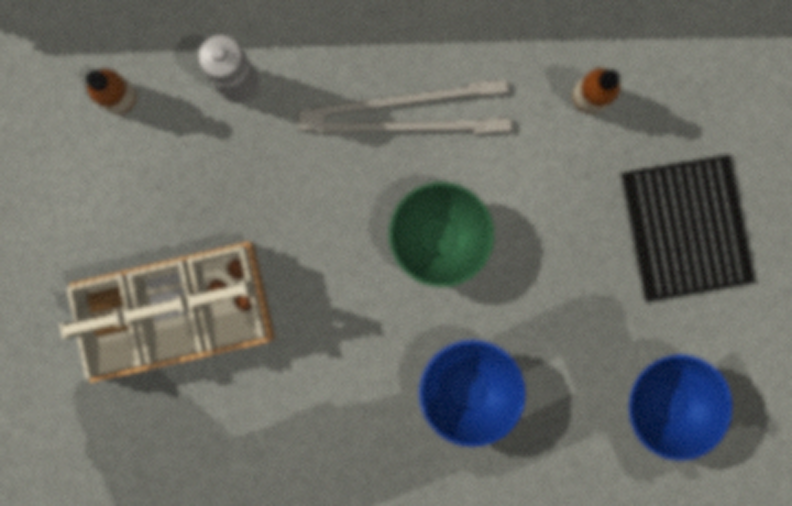

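View pics/side0c.png

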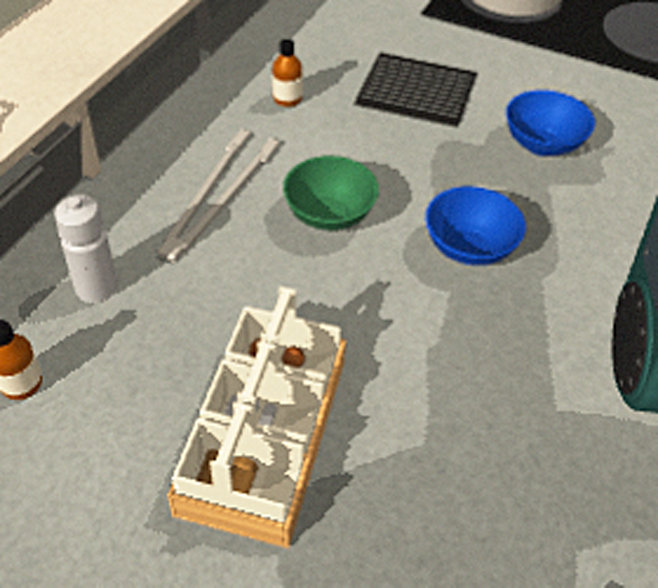

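```bash
cat > h.py <<'E'
import numpy as np,cv2,pickle
from scipy.spatial.transform import Rotation as R
def cam(s): return R.from_euler('xyz',s['attitude']).as_matrix(),np.array(s['origin'])
def ray(s,uv):
    K=s['mtx'];d=np.array([(uv[0]-K[0,2])/K[0,0],(uv[1]-K[1,2])/K[1,1]]);p=d.copy()
    for _ in range(30): p=d/(1+s['k1']*(p@p))
    M,o=cam(s); return M@np.array([p[0],p[1],1.])
def plane(s,uv,z):
    M,o=cam(s);r=ray(s,uv);return o+r*(z-o[2])/r[2]
def proj(s,P):
    M,o=cam(s);c=(np.atleast_2d(P)-o)@M;p=c[:,:2]/c[:,2:]
    p=p*(1+s['k1']*(p**2).sum(1,keepdims=True));K=s['mtx'];return p*[K[0,0],K[1,1]]+[K[0,2],K[1,2]]
E
python3 - <<'E'
from h import *
from scipy.optimize import least_squares
S={n:pickle.load(open(n+'.pkl','rb')) for n in('top','side')}
# bowl: green mask rim ellipse
for n,s in S.items():
    im=s['img'].astype(int);g=((im[:,:,1]>im[:,:,0]+15)&(im[:,:,1]>im[:,:,2]+10)).astype(np.uint8)
    k,l,st,c=cv2.connectedComponentsWithStats(g)
    for i in range(1,k):
        if st[i,4]>150: print(n,'green',st[i],c[i],plane(s,c[i],.048 if n=='top' else .03).round(4))
t=S['top']
for nm,uv,z in [('f tr',(253,243),.04),('f br',(271,342),.04),('f bl',(92,381),.04),('h l',(62,331),.108),('h r',(250,287),.108),('m1',(622,174),.006),('m2',(731,156),.006),('m3',(756,282),.006),('m4',(645,301),.006)]:
    print(nm,plane(t,(uv[0]/2.2+90-.27,uv[1]/2.2+95-.27),z).round(4))
def z(n,x0,x1,y0,y1,f):
    cv2.imwrite(f'pics/z_{n}.png',cv2.resize(S[n]['img'][y0:y1,x0:x1,::-1],None,fx=f,fy=f,interpolation=cv2.INTER_CUBIC))
z('top',110,220,195,275,7);z('side',180,280,225,350,4.7)
E
```

```text
top green [ 266  177   49   49 1836] [290.22875817 201.1879085 ] [ 0.5576 -0.0745  0.048 ]
side green [ 240  176   41   32 1018] [260.1237721  191.16502947] [ 0.5624 -0.0837  0.03  ]
f tr [0.5536 0.1304 0.04  ]
f br [0.4456 0.1127 0.04  ]
f bl [0.4068 0.3104 0.04  ]
h l [0.465  0.3191 0.108 ]
h r [0.5057 0.1248 0.108 ]
m1 [ 0.6233 -0.2866  0.006 ]
m2 [ 0.6413 -0.4153  0.006 ]
m3 [ 0.4958 -0.4368  0.006 ]
m4 [ 0.4783 -0.3065  0.006 ]
```

View pics/z_top.png

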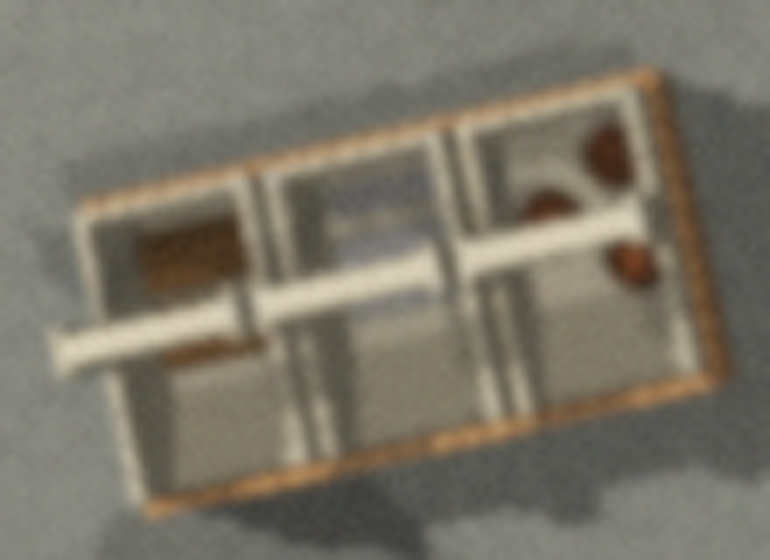

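View pics/z_side.png

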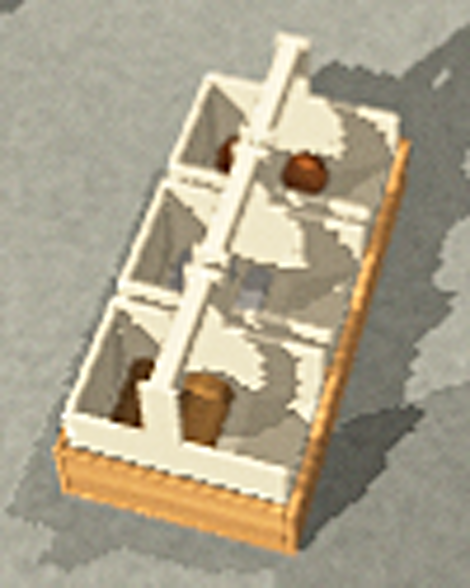

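Run:
```python
from h import *
from scipy.optimize import least_squares
S={n:pickle.load(open(n+'.pkl','rb')) for n in('top','side')}
o=[('top',(660,72),(.0555,-.1025,.04)),('top',(725,383),(-.0555,-.1025,.04)),('top',(150,515),(-.0555,.1025,.04)),
('top',(647,220),(.004,-.097,.108)),('top',(60,350),(.004,.097,.108)),
('side',(298,552),(-.0555,.1025,0)),('side',(405,140),(-.0555,-.1025,.04)),('side',(292,38),(.004,-.097,.108)),('side',(62,490),(.0555,.1025,0))]
def W(p,q):
    c,s=np.cos(p[2]),np.sin(p[2]);return np.array([p[0]+c*q[0]-s*q[1],p[1]+s*q[0]+c*q[1],q[2]])
def f(p):
    r=[]
    for n,uv,q in o:
        u=np.array(uv)/7+[110,195]-.43 if n=='top' else np.array(uv)/4.7+[180,225]-.4
        r+=list(proj(S[n],W(p,q))[0]-u)
    return r
m=least_squares(f,[.48,.22,.2],loss='soft_l1');print(m.x,np.array(f(m.x)).reshape(-1,2).round(1))
p=m.x
print('handle',W(p,(.004,-.067,.101)),'insert c',W(p,(0,-.067,0.004)))
# overlay
import itertools
t=S['top']['img'].copy()
big=cv2.resize(t[195:275,110:220,::-1],None,fx=7,fy=7,interpolation=cv2.INTER_CUBIC)
def ln(a,b):
    q=(proj(S['top'],np.array([W(p,a),W(p,b)]))-[110,195]+.43)*7
    cv2.line(big,tuple(q[0].astype(int)),tuple(q[1].astype(int)),(0,255,0),1)
for z in(.04,):
    c=[(.0555,-.1025,z),(.0555,.1025,z),(-.0555,.1025,z),(-.0555,-.1025,z)]
    for i in range(4): ln(c[i],c[(i+1)%4])
for y in(-.067,0,.067):
    ln((.004,y-.03,.108),(.004,y+.03,.108))
cv2.imwrite('pics/ov.png',big)
```

```text
[0.48100124 0.22327663 0.203614  ] [[-0.7 -0.6]
 [ 0.2  0.2]
 [-0.3  0.1]
 [-0.5 -0.2]
 [-0.2  0.5]
 [-0.5  0.2]
 [ 1.1 -0.8]
 [ 0.4 -0.8]
 [ 0.1 -0.4]]
handle [0.49846667 0.15846954 0.101     ] insert c [0.49454931 0.1576607  0.004     ]
```

View pics/ov.png

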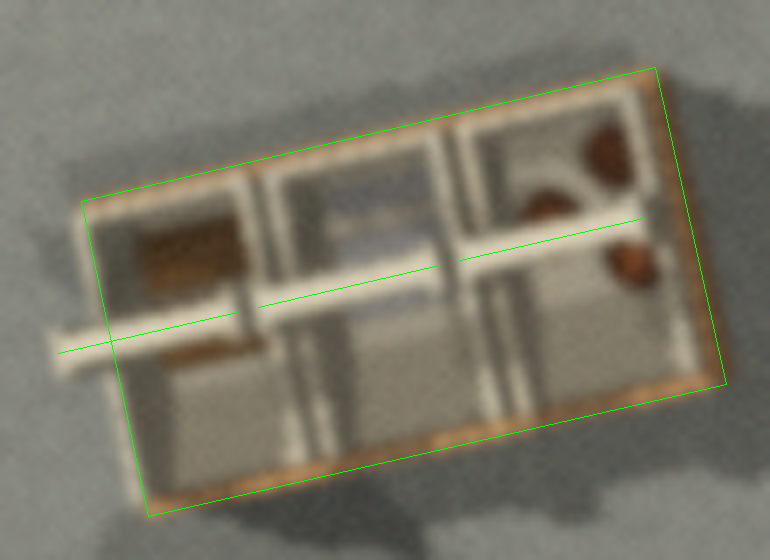

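```bash
cat >> h.py <<'E'
import json
def plan(p1,R1,n,p0=None,R0=None):
    """rows from current pose to (p1,R1) in n rows"""
    if p0 is None:
        from bench import robot
        o=robot.get_obs();p0=np.array(o['tool_pos']);R0=R.from_euler('xyz',o['ee_rot']).as_matrix()
    rv=R.from_matrix(R0.T@R1).as_rotvec();rows=[]
    for i in range(n):
        Rc=R0@R.from_rotvec(rv*i/n).as_matrix()
        d=Rc.T@(p1-p0)/n*1000;a=np.degrees(rv)/n
        rows.append({k:v for k,v in zip(['x','y','z','rx','ry','rz'],[round(x/1000,3) for x in d]+[round(x,1) for x in a]) if v})
    print(json.dumps(rows)); return p1,R1
def down(yaw): return R.from_euler('xyz',[np.pi,0,yaw]).as_matrix()
def st():
    from bench import robot
    o=robot.get_obs();print(round(o['time'],2),o['tool_pos'].round(4),o['ee_rot'].round(4),o['wrist_force'].round(2),o['wrist_torque'].round(2),round(o['width'],4),o['joint_positions'].round(2))
E
python3 - <<'E'
from h import *
a=plan(np.array([.35,-.15,.21]),down(-.50),11)
plan(np.array([.4985,.1585,.22]),down(.2036),11,*a)
E
```

```text
[{"x": -0.024, "y": -0.023, "rz": -3.2}, {"x": -0.022, "y": -0.024, "rz": -3.2}, {"x": -0.021, "y": -0.025, "rz": -3.2}, {"x": -0.02, "y": -0.026, "rz": -3.2}, {"x": -0.018, "y": -0.027, "rz": -3.2}, {"x": -0.017, "y": -0.028, "rz": -3.2}, {"x": -0.015, "y": -0.029, "rz": -3.2}, {"x": -0.013, "y": -0.03, "rz": -3.2}, {"x": -0.012, "y": -0.031, "rz": -3.2}, {"x": -0.01, "y": -0.031, "rz": -3.2}, {"x": -0.008, "y": -0.032, "rz": -3.2}]
[{"x": -0.002, "y": -0.031, "z": -0.001, "rz": -3.7}, {"y": -0.031, "z": -0.001, "rz": -3.7}, {"x": 0.002, "y": -0.031, "z": -0.001, "rz": -3.7}, {"x": 0.004, "y": -0.031, "z": -0.001, "rz": -3.7}, {"x": 0.006, "y": -0.03, "z": -0.001, "rz": -3.7}, {"x": 0.008, "y": -0.03, "z": -0.001, "rz": -3.7}, {"x": 0.01, "y": -0.029, "z": -0.001, "rz": -3.7}, {"x": 0.012, "y": -0.029, "z": -0.001, "rz": -3.7}, {"x": 0.014, "y": -0.028, "z": -0.001, "rz": -3.7}, {"x": 0.016, "y": -0.027, "z": -0.001, "rz": -3.7}, {"x": 0.017, "y": -0.026, "z": -0.001, "rz": -3.7}]
```

>>> jog_arm(series=[{"x": -0.024,"y": -0.023,"rz": -3.2},{"x": -0.022,"y": -0.024,"rz": -3.2},{"x": -0.021,"y": -0.025,"rz": -3.2},{"x": -0.02,"y": -0.026,"rz": -3.2},{"x": -0.018,"y": -0.027,"rz": -3.2},{"x": -0.017,"y": -0.028,"rz": -3.2},{"x": -0.015,"y": -0.029,"rz": -3.2},{"x": -0.013,"y": -0.03,"rz": -3.2},{"x": -0.012,"y": -0.031,"rz": -3.2},{"x": -0.01,"y": -0.031,"rz": -3.2},{"x": -0.008,"y": -0.032,"rz": -3.2}], claw=0.6)

```text
invalid input
```

Run:
```python
from h import *
st()
plan(np.array([.4985,.1585,.21]),down(.2036),12)
```

```text
1.0 [ 0.2421 -0.4938  0.2055] [ 3.1416e+00 -1.0000e-04 -1.1150e+00] [-0.59 -1.11 -0.25] [-0.04 -0.02  0.  ] 0.0938 [-1.22  0.09  1.37 -0.    1.68 -0.1 ]
[{"x": -0.039, "y": -0.043, "rz": -6.3}, {"x": -0.034, "y": -0.047, "rz": -6.3}, {"x": -0.029, "y": -0.051, "rz": -6.3}, {"x": -0.023, "y": -0.054, "rz": -6.3}, {"x": -0.017, "y": -0.056, "rz": -6.3}, {"x": -0.011, "y": -0.057, "rz": -6.3}, {"x": -0.005, "y": -0.058, "rz": -6.3}, {"x": 0.002, "y": -0.058, "rz": -6.3}, {"x": 0.008, "y": -0.058, "rz": -6.3}, {"x": 0.014, "y": -0.057, "rz": -6.3}, {"x": 0.02, "y": -0.055, "rz": -6.3}, {"x": 0.026, "y": -0.052, "rz": -6.3}]
```

>>> jog_arm(series=[{"x": -0.024,"y": -0.023,"z": 0,"rx": 0,"ry": 0,"rz": -3.2},{"x": -0.022,"y": -0.024,"z": 0,"rx": 0,"ry": 0,"rz": -3.2},{"x": -0.021,"y": -0.025,"z": 0,"rx": 0,"ry": 0,"rz": -3.2},{"x": -0.02,"y": -0.026,"z": 0,"rx": 0,"ry": 0,"rz": -3.2}], claw=0.6)

```text
time: 1.33
tool_pos: [0.2803, -0.3699, 0.203]
ee_rot: [3.14, 0.002, -0.892]
wrist_force: [-0.0, -0.3, -0.3]
width: 0.0709
```

```bash
sed -i 's/ if v})/})/' h.py
python3 - <<'E'
from h import *
st()
a=plan(np.array([.36,-.15,.21]),down(-.40),7)
plan(np.array([.4985,.1585,.22]),down(.2036),11,*a)
E
```

```text
1.33 [ 0.2803 -0.3699  0.203 ] [ 3.1405e+00  1.7000e-03 -8.9180e-01] [-0.03 -0.26 -0.26] [ 0.01 -0.   -0.04] 0.0709 [-1.04 -0.1   1.57 -0.    1.68 -0.15]
[{"x": -0.017, "y": -0.029, "z": -0.001, "rx": 0.0, "ry": 0.0, "rz": -4.0}, {"x": -0.015, "y": -0.03, "z": -0.001, "rx": 0.0, "ry": 0.0, "rz": -4.0}, {"x": -0.013, "y": -0.031, "z": -0.001, "rx": 0.0, "ry": 0.0, "rz": -4.0}, {"x": -0.011, "y": -0.032, "z": -0.001, "rx": 0.0, "ry": 0.0, "rz": -4.0}, {"x": -0.009, "y": -0.032, "z": -0.001, "rx": 0.0, "ry": 0.0, "rz": -4.0}, {"x": -0.006, "y": -0.033, "z": -0.001, "rx": 0.0, "ry": 0.0, "rz": -4.0}, {"x": -0.004, "y": -0.033, "z": -0.001, "rx": 0.0, "ry": 0.0, "rz": -4.0}]
[{"x": 0.001, "y": -0.031, "z": -0.001, "rx": 0.0, "ry": 0.0, "rz": -3.1}, {"x": 0.002, "y": -0.031, "z": -0.001, "rx": 0.0, "ry": 0.0, "rz": -3.1}, {"x": 0.004, "y": -0.03, "z": -0.001, "rx": 0.0, "ry": 0.0, "rz": -3.1}, {"x": 0.006, "y": -0.03, "z": -0.001, "rx": 0.0, "ry": 0.0, "rz": -3.1}, {"x": 0.007, "y": -0.03, "z": -0.001, "rx": 0.0, "ry": 0.0, "rz": -3.1}, {"x": 0.009, "y": -0.029, "z": -0.001, "rx": 0.0, "ry": 0.0, "rz": -3.1}, {"x": 0.011, "y": -0.029, "z": -0.001, "rx": 0.0, "ry": 0.0, "rz": -3.1}, {"x": 0.012, "y": -0.028, "z": -0.001, "rx": 0.0, "ry": 0.0, "rz": -3.1}, {"x": 0.014, "y": -0.028, "z": -0.001, "rx": 0.0, "ry": 0.0, "rz": -3.1}, {"x": 0.015, "y": -0.027, "z": -0.001, "rx": 0.0, "ry": 0.0, "rz": -3.1}, {"x": 0.017, "y": -0.026, "z": -0.001, "rx": 0.0, "ry": 0.0, "rz": -3.1}]
```

>>> jog_arm(series=[{"x": -0.017,"y": -0.029,"z": -0.001,"rx": 0.0,"ry": 0.0,"rz": -4.0},{"x": -0.015,"y": -0.03,"z": -0.001,"rx": 0.0,"ry": 0.0,"rz": -4.0},{"x": -0.013,"y": -0.031,"z": -0.001,"rx": 0.0,"ry": 0.0,"rz": -4.0},{"x": -0.011,"y": -0.032,"z": -0.001,"rx": 0.0,"ry": 0.0,"rz": -4.0},{"x": -0.009,"y": -0.032,"z": -0.001,"rx": 0.0,"ry": 0.0,"rz": -4.0},{"x": -0.006,"y": -0.033,"z": -0.001,"rx": 0.0,"ry": 0.0,"rz": -4.0},{"x": -0.004,"y": -0.033,"z": -0.001,"rx": 0.0,"ry": 0.0,"rz": -4.0}])

```text
time: 1.92
tool_pos: [0.3608, -0.1386, 0.2108]
ee_rot: [3.141, -0.002, -0.383]
wrist_force: [1.0, 0.7, 0.3]
width: 0.0561
```

>>> jog_arm(series=[{"x": 0.001,"y": -0.031,"z": -0.001,"rx": 0.0,"ry": 0.0,"rz": -3.1},{"x": 0.002,"y": -0.031,"z": -0.001,"rx": 0.0,"ry": 0.0,"rz": -3.1},{"x": 0.004,"y": -0.03,"z": -0.001,"rx": 0.0,"ry": 0.0,"rz": -3.1},{"x": 0.006,"y": -0.03,"z": -0.001,"rx": 0.0,"ry": 0.0,"rz": -3.1},{"x": 0.007,"y": -0.03,"z": -0.001,"rx": 0.0,"ry": 0.0,"rz": -3.1},{"x": 0.009,"y": -0.029,"z": -0.001,"rx": 0.0,"ry": 0.0,"rz": -3.1},{"x": 0.011,"y": -0.029,"z": -0.001,"rx": 0.0,"ry": 0.0,"rz": -3.1},{"x": 0.012,"y": -0.028,"z": -0.001,"rx": 0.0,"ry": 0.0,"rz": -3.1},{"x": 0.014,"y": -0.028,"z": -0.001,"rx": 0.0,"ry": 0.0,"rz": -3.1},{"x": 0.015,"y": -0.027,"z": -0.001,"rx": 0.0,"ry": 0.0,"rz": -3.1},{"x": 0.017,"y": -0.026,"z": -0.001,"rx": 0.0,"ry": 0.0,"rz": -3.1}])

```text
time: 2.83
tool_pos: [0.4942, 0.193, 0.2257]
ee_rot: [3.136, -0.011, 0.246]
wrist_force: [0.2, -0.4, 0.2]
width: 0.0564
```

Run:
```python
from h import *
from bench import cams
st()
plan(np.array([.4985,.1585,.19]),down(.2036),3)
s=cams.snapshot('wrist');pickle.dump(s,open('wrist.pkl','wb'));print(s['origin'],s['attitude'])
big=cv2.resize(s['img'][:,:,::-1],None,fx=1.5,fy=1.5)
p=(.4810,.22328,.2036)
def W(q):
    c,sn=np.cos(p[2]),np.sin(p[2]);return np.array([p[0]+c*q[0]-sn*q[1],p[1]+sn*q[0]+c*q[1],q[2]])
def ln(a,b):
    q=proj(s,np.array([W(a),W(b)]))*1.5
    cv2.line(big,tuple(q[0].astype(int)),tuple(q[1].astype(int)),(0,255,0),1)
c=[(.009,-.097,.108),(.009,-.037,.108),(-.001,-.037,.108),(-.001,-.097,.108)]
for i in range(4): ln(c[i],c[(i+1)%4])
c=[(.0555,-.1025,.04),(.0555,.1025,.04),(-.0555,.1025,.04),(-.0555,-.1025,.04)]
for i in range(4): ln(c[i],c[(i+1)%4])
cv2.imwrite('pics/w1.png',big)
```

```text
2.83 [0.4942 0.193  0.2257] [ 3.1358 -0.0106  0.2461] [ 0.15 -0.35  0.24] [ 0.05 -0.16  0.04] 0.0564 [ 0.27  0.03  1.39 -0.01  1.71  0.02]
[{"x": -0.002, "y": 0.011, "z": 0.012, "rx": 0.1, "ry": -0.2, "rz": 0.8}, {"x": -0.001, "y": 0.011, "z": 0.012, "rx": 0.1, "ry": -0.2, "rz": 0.8}, {"x": -0.001, "y": 0.012, "z": 0.012, "rx": 0.1, "ry": -0.2, "rz": 0.8}]
[0.47089798 0.27381715 0.40494832] [ 2.84491924 -0.01183342  0.24433477]
```

View pics/w1.png

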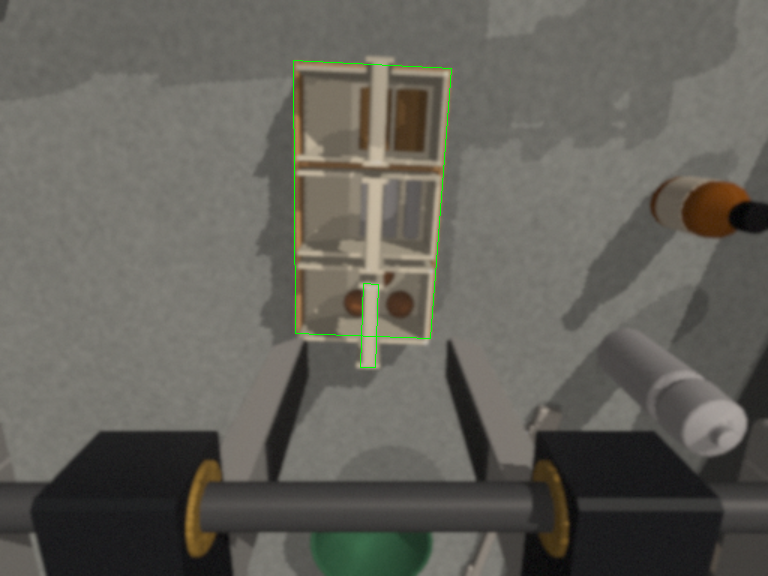

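>>> jog_arm(series=[{"x": -0.002,"y": 0.011,"z": 0.012,"rx": 0.1,"ry": -0.2,"rz": 0.8},{"x": -0.001,"y": 0.011,"z": 0.012,"rx": 0.1,"ry": -0.2,"rz": 0.8},{"x": -0.001,"y": 0.011,"z": 0.012,"rx": 0.1,"ry": -0.2,"rz": 0.8},{"x": 0,"y": 0,"z": 0,"rx": 0,"ry": 0,"rz": 0},{"x": 0,"y": 0,"z": 0,"rx": 0,"ry": 0,"rz": 0}])

```text
time: 3.3
tool_pos: [0.4992, 0.1617, 0.1834]
ee_rot: [-3.138, 0.003, 0.207]
wrist_force: [0.3, -0.0, 1.5]
width: 0.0569
```

Run:
```python
from h import *
st()
plan(np.array([.4985,.1585,.125]),down(.2036),5)
```

```text
3.3 [0.4992 0.1617 0.1834] [-3.1379  0.0032  0.2071] [ 0.26 -0.02  1.48] [-0.04 -0.05  0.01] 0.0569 [ 0.2   0.04  1.47  0.    1.64 -0.  ]
[{"x": -0.0, "y": 0.001, "z": 0.012, "rx": -0.0, "ry": 0.0, "rz": 0.0}, {"x": -0.0, "y": 0.001, "z": 0.012, "rx": -0.0, "ry": 0.0, "rz": 0.0}, {"x": -0.0, "y": 0.001, "z": 0.012, "rx": -0.0, "ry": 0.0, "rz": 0.0}, {"x": -0.0, "y": 0.001, "z": 0.012, "rx": -0.0, "ry": 0.0, "rz": 0.0}, {"x": -0.0, "y": 0.001, "z": 0.012, "rx": -0.0, "ry": 0.0, "rz": 0.0}]
```

>>> jog_arm(series=[{"x": 0,"y": 0.001,"z": 0.012,"rx": 0,"ry": 0,"rz": 0},{"x": 0,"y": 0.001,"z": 0.012,"rx": 0,"ry": 0,"rz": 0},{"x": 0,"y": 0.001,"z": 0.012,"rx": 0,"ry": 0,"rz": 0},{"x": 0,"y": 0,"z": 0.012,"rx": 0,"ry": 0,"rz": 0},{"x": 0,"y": 0,"z": 0.01,"rx": 0,"ry": 0,"rz": 0},{"x": 0,"y": 0,"z": 0,"rx": 0,"ry": 0,"rz": 0}])

```text
time: 3.8
tool_pos: [0.4987, 0.1545, 0.1201]
ee_rot: [-3.138, 0.002, 0.2]
wrist_force: [-0.8, 0.5, 0.5]
width: 0.0563
```

Run:
```python
from h import *
st()
plan(np.array([.4985,.1585,.082]),down(.2036),4)
```

```text
3.8 [0.4987 0.1545 0.1201] [-3.1377e+00  2.4000e-03  1.9960e-01] [-0.76  0.51  0.52] [-0.05 -0.02  0.01] 0.0563 [ 0.19  0.06  1.57  0.    1.51 -0.01]
[{"x": 0.0, "y": -0.001, "z": 0.01, "rx": -0.1, "ry": 0.0, "rz": -0.1}, {"x": 0.0, "y": -0.001, "z": 0.01, "rx": -0.1, "ry": 0.0, "rz": -0.1}, {"x": 0.0, "y": -0.001, "z": 0.01, "rx": -0.1, "ry": 0.0, "rz": -0.1}, {"x": 0.0, "y": -0.001, "z": 0.01, "rx": -0.1, "ry": 0.0, "rz": -0.1}]
```

>>> jog_arm(series=[{"x": 0,"y": -0.001,"z": 0.01,"rx": -0.1,"ry": 0,"rz": -0.1},{"x": 0,"y": -0.001,"z": 0.01,"rx": -0.1,"ry": 0,"rz": 0},{"x": 0,"y": -0.001,"z": 0.01,"rx": 0,"ry": 0,"rz": 0},{"x": 0,"y": -0.001,"z": 0.008,"rx": 0,"ry": 0,"rz": 0},{"x": 0,"y": 0,"z": 0,"rx": 0,"ry": 0,"rz": 0},{"x": 0,"y": 0,"z": 0,"rx": 0,"ry": 0,"rz": 0}])

```text
time: 4.3
tool_pos: [0.4975, 0.1592, 0.0779]
ee_rot: [-3.141, 0.002, 0.202]
wrist_force: [0.3, -0.2, 0.1]
width: 0.0562
```

Run:
```python
from h import *
from bench import cams
st()
s=cams.snapshot('side')
cv2.imwrite('pics/s2.png',cv2.resize(s['img'][170:350,160:340,::-1],None,fx=3.2,fy=3.2,interpolation=cv2.INTER_CUBIC))
```

```text
4.3 [0.4975 0.1592 0.0779] [-3.1413e+00  2.1000e-03  2.0210e-01] [ 0.27 -0.25  0.14] [ 0.01 -0.06 -0.01] 0.0562 [ 0.2   0.09  1.63  0.    1.43 -0.  ]
```

View pics/s2.png

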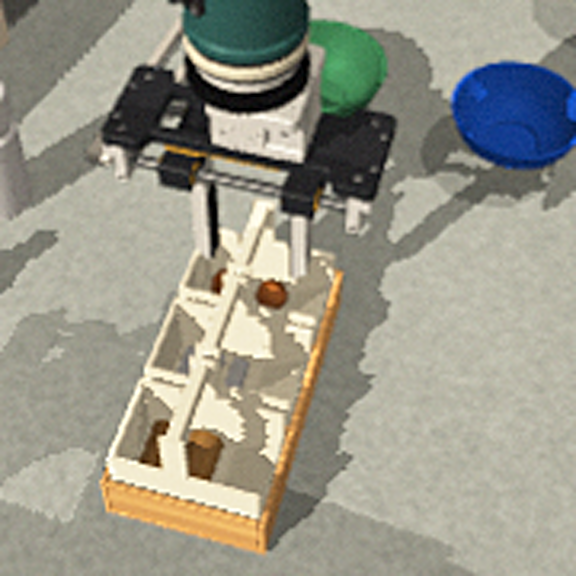

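>>> jog_arm(series=[{"x": 0.001,"y": 0.001,"z": -0.003,"rx": 0,"ry": 0,"rz": 0},{"x": 0,"y": 0,"z": 0,"rx": 0,"ry": 0,"rz": 0},{"x": 0,"y": 0,"z": 0,"rx": 0,"ry": 0,"rz": 0},{"x": 0,"y": 0,"z": 0,"rx": 0,"ry": 0,"rz": 0},{"x": 0,"y": 0,"z": 0,"rx": 0,"ry": 0,"rz": 0},{"x": 0,"y": 0,"z": 0,"rx": 0,"ry": 0,"rz": 0},{"x": 0,"y": 0,"z": 0,"rx": 0,"ry": 0,"rz": 0},{"x": 0,"y": 0,"z": 0,"rx": 0,"ry": 0,"rz": 0},{"x": 0,"y": 0,"z": 0,"rx": 0,"ry": 0,"rz": 0},{"x": 0,"y": 0,"z": 0,"rx": 0,"ry": 0,"rz": 0},{"x": 0,"y": 0,"z": 0,"rx": 0,"ry": 0,"rz": 0},{"x": 0,"y": 0,"z": 0,"rx": 0,"ry": 0,"rz": 0}], claw=0)

```text
time: 5.35
tool_pos: [0.5004, 0.1585, 0.0839]
ee_rot: [-3.141, -0.002, 0.202]
wrist_force: [0.2, 0.5, -0.1]
width: 0.0095
```

Run:
```python
from h import *
st()
```

```text
5.35 [0.5004 0.1585 0.0839] [-3.1414e+00 -2.5000e-03  2.0190e-01] [ 0.22  0.51 -0.08] [-0.04 -0.08 -0.06] 0.0095 [ 0.2   0.09  1.62  0.    1.44 -0.  ]
```

>>> jog_arm(series=[{"x": 0,"y": 0,"z": -0.006,"rx": 0,"ry": 0,"rz": 0},{"x": 0,"y": 0,"z": -0.01,"rx": 0,"ry": 0,"rz": 0},{"x": 0,"y": 0,"z": -0.01,"rx": 0,"ry": 0,"rz": 0},{"x": 0,"y": 0,"z": -0.01,"rx": 0,"ry": 0,"rz": 0},{"x": 0,"y": 0,"z": -0.01,"rx": 0,"ry": 0,"rz": 0},{"x": 0,"y": 0,"z": -0.01,"rx": 0,"ry": 0,"rz": 0}])

```text
time: 5.85
tool_pos: [0.4984, 0.1581, 0.142]
ee_rot: [-3.141, 0.004, 0.202]
wrist_force: [0.5, 0.2, -1.7]
width: 0.0099
```

Run:
```python
from h import *
st()
```

```text
5.85 [0.4984 0.1581 0.142 ] [-3.1413  0.0036  0.202 ] [ 0.51  0.18 -1.75] [ 0.01 -0.08 -0.03] 0.0099 [ 0.2   0.05  1.54  0.    1.56 -0.  ]
```

>>> jog_arm(series=[{"x": 0,"y": 0,"z": -0.012,"rx": 0,"ry": 0,"rz": 0},{"x": 0,"y": 0,"z": -0.012,"rx": 0,"ry": 0,"rz": 0},{"x": 0,"y": 0,"z": -0.012,"rx": 0,"ry": 0,"rz": 0},{"x": 0,"y": 0,"z": -0.008,"rx": 0,"ry": 0,"rz": 0},{"x": 0,"y": 0,"z": 0,"rx": 0,"ry": 0,"rz": 0},{"x": 0,"y": 0,"z": 0,"rx": 0,"ry": 0,"rz": 0}])

```text
time: 6.35
tool_pos: [0.501, 0.1587, 0.1975]
ee_rot: [-3.141, -0.008, 0.202]
wrist_force: [-0.1, 0.3, -1.8]
width: 0.0096
```

Run:
```python
from h import *
from bench import cams
st()
for n,(x0,x1,y0,y1) in dict(side=(160,340,140,350),top=(110,320,140,275)).items():
    s=cams.snapshot(n);cv2.imwrite(f'pics/l_{n}.png',cv2.resize(s['img'][y0:y1,x0:x1,::-1],None,fx=2.7,fy=2.7,interpolation=cv2.INTER_CUBIC))
# bowl circle fit, fresh
s=pickle.load(open('top.pkl','rb'))
im=s['img'].astype(int);g=((im[:,:,1]>im[:,:,0]+12)&(im[:,:,1]>im[:,:,2]+8)).astype(np.uint8)
g=cv2.morphologyEx(g,cv2.MORPH_OPEN,np.ones((3,3)))
c=max(cv2.findContours(g,0,2)[0],key=cv2.contourArea);(u,r)=cv2.minEnclosingCircle(c);print(u,r)
h=cv2.convexHull(c)[:,0];P=np.array([plane(s,q,.048)[:2] for q in h])
A=np.c_[2*P,np.ones(len(P))];sol=np.linalg.lstsq(A,(P**2).sum(1),rcond=None)[0];print(sol[:2],np.sqrt(sol[2]+sol[:2]@sol[:2]))
```

```text
6.35 [0.501  0.1587 0.1975] [-3.1413 -0.0081  0.202 ] [-0.14  0.27 -1.81] [-0.05 -0.1   0.  ] 0.0096 [ 0.2   0.03  1.45  0.    1.66 -0.  ]
(290.17242431640625, 201.1724090576172) 24.52996253967285
[ 0.55783673 -0.07431826] 0.05782988771735517
```

View pics/l_side.png

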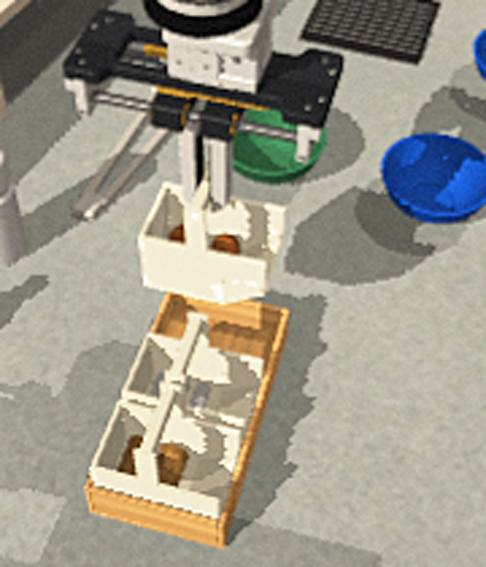

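View pics/l_top.png

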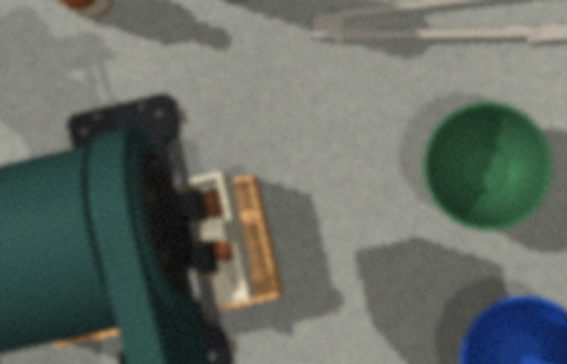

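```bash
cat >> h.py <<'E'
BOWL=np.array([.558,-.0745]);
def tip(th,liph,off,psi=-.235):
    t=np.radians(th);d=np.array([np.cos(psi),np.sin(psi)])
    r=off+.054*(np.cos(t)-np.sin(t));z=liph+.054*(np.sin(t)+np.cos(t))
    M=(R.from_euler('z',psi)*R.from_euler('y',-t)*R.from_euler('x',np.pi)).as_matrix()
    return np.r_[BOWL+r*d,z],M
E
python3 - <<'E'
from h import *
b=tip(0,.13,.025);print(b)
plan(*b,14)
E
```

```text
(array([ 0.63482863, -0.0928946 ,  0.184     ]), array([[ 9.72514341e-01, -2.32842986e-01, -2.85150417e-17],
       [-2.32842986e-01, -9.72514341e-01, -1.19098658e-16],
       [ 0.00000000e+00,  1.22464680e-16, -1.00000000e+00]]))
[{"x": 0.006, "y": 0.02, "z": 0.001, "rx": -0.0, "ry": -0.0, "rz": 1.8}, {"x": 0.006, "y": 0.019, "z": 0.001, "rx": -0.0, "ry": -0.0, "rz": 1.8}, {"x": 0.007, "y": 0.019, "z": 0.001, "rx": -0.0, "ry": -0.0, "rz": 1.8}, {"x": 0.008, "y": 0.019, "z": 0.001, "rx": -0.0, "ry": -0.0, "rz": 1.8}, {"x": 0.008, "y": 0.019, "z": 0.001, "rx": -0.0, "ry": -0.0, "rz": 1.8}, {"x": 0.009, "y": 0.018, "z": 0.001, "rx": -0.0, "ry": -0.0, "rz": 1.8}, {"x": 0.009, "y": 0.018, "z": 0.001, "rx": -0.0, "ry": -0.0, "rz": 1.8}, {"x": 0.01, "y": 0.018, "z": 0.001, "rx": -0.0, "ry": -0.0, "rz": 1.8}, {"x": 0.01, "y": 0.017, "z": 0.001, "rx": -0.0, "ry": -0.0, "rz": 1.8}, {"x": 0.011, "y": 0.017, "z": 0.001, "rx": -0.0, "ry": -0.0, "rz": 1.8}, {"x": 0.011, "y": 0.017, "z": 0.001, "rx": -0.0, "ry": -0.0, "rz": 1.8}, {"x": 0.012, "y": 0.016, "z": 0.001, "rx": -0.0, "ry": -0.0, "rz": 1.8}, {"x": 0.013, "y": 0.016, "z": 0.001, "rx": -0.0, "ry": -0.0, "rz": 1.8}, {"x": 0.013, "y": 0.016, "z": 0.001, "rx": -0.0, "ry": -0.0, "rz": 1.8}]
```

>>> jog_arm(series=[{"x": 0.003,"y": 0.01,"z": 0,"rx": 0,"ry": 0,"rz": 0.9},{"x": 0.006,"y": 0.02,"z": 0,"rx": 0,"ry": 0,"rz": 1.8},{"x": 0.007,"y": 0.019,"z": 0,"rx": 0,"ry": 0,"rz": 1.8},{"x": 0.008,"y": 0.019,"z": 0,"rx": 0,"ry": 0,"rz": 1.8},{"x": 0.008,"y": 0.019,"z": 0,"rx": 0,"ry": 0,"rz": 1.8},{"x": 0.009,"y": 0.018,"z": 0,"rx": 0,"ry": 0,"rz": 1.8},{"x": 0.009,"y": 0.018,"z": 0,"rx": 0,"ry": 0,"rz": 1.8},{"x": 0.01,"y": 0.018,"z": 0,"rx": 0,"ry": 0,"rz": 1.8},{"x": 0.01,"y": 0.017,"z": 0,"rx": 0,"ry": 0,"rz": 1.8},{"x": 0.011,"y": 0.017,"z": 0,"rx": 0,"ry": 0,"rz": 1.8},{"x": 0.011,"y": 0.017,"z": 0,"rx": 0,"ry": 0,"rz": 1.8},{"x": 0.008,"y": 0.01,"z": 0,"rx": 0,"ry": 0,"rz": 1.2}])

```text
time: 7.45
tool_pos: [0.6078, -0.0559, 0.182]
ee_rot: [3.138, 0.016, -0.171]
wrist_force: [0.3, -0.0, -2.2]
width: 0.0098
```

Run:
```python
from h import *
st()
plan(*tip(0,.13,.025),5)
```

```text
7.45 [ 0.6078 -0.0559  0.182 ] [ 3.138   0.0165 -0.171 ] [ 0.27 -0.04 -2.16] [-0.06 -0.06 -0.02] 0.0098 [-0.18  0.24  1.24 -0.    1.68 -0.01]
[{"x": 0.007, "y": 0.006, "z": -0.0, "rx": 0.0, "ry": 0.2, "rz": 0.7}, {"x": 0.007, "y": 0.006, "z": -0.0, "rx": 0.0, "ry": 0.2, "rz": 0.7}, {"x": 0.007, "y": 0.006, "z": -0.0, "rx": 0.0, "ry": 0.2, "rz": 0.7}, {"x": 0.007, "y": 0.006, "z": -0.0, "rx": 0.0, "ry": 0.2, "rz": 0.7}, {"x": 0.007, "y": 0.006, "z": -0.0, "rx": 0.0, "ry": 0.2, "rz": 0.7}]
```

>>> jog_arm(series=[{"x": 0.007,"y": 0.006,"z": 0,"rx": 0,"ry": 0.2,"rz": 0.7},{"x": 0.007,"y": 0.006,"z": 0,"rx": 0,"ry": 0.2,"rz": 0.7},{"x": 0.007,"y": 0.006,"z": 0,"rx": 0,"ry": 0.2,"rz": 0.7},{"x": 0.006,"y": 0.005,"z": 0,"rx": 0,"ry": 0.2,"rz": 0.7},{"x": 0.003,"y": 0.002,"z": 0,"rx": 0,"ry": 0,"rz": 0.3},{"x": 0,"y": 0,"z": 0,"rx": 0,"ry": 0,"rz": 0},{"x": 0,"y": 0,"z": 0,"rx": 0,"ry": 0,"rz": 0}])

```text
time: 8.03
tool_pos: [0.6341, -0.0906, 0.1778]
ee_rot: [3.138, 0.007, -0.233]
wrist_force: [0.7, -0.1, -1.8]
width: 0.0098
```

Run:
```python
from h import *
from bench import cams
st()
a=plan(*tip(28,.075,.025),12)
for n in ['side','top']:
    s=cams.snapshot(n);cv2.imwrite(f'pics/m_{n}.png',cv2.resize(s['img'][100:260,200:360,::-1],None,fx=3,fy=3,interpolation=cv2.INTER_CUBIC))
```

```text
8.03 [ 0.6341 -0.0906  0.1778] [ 3.1378  0.0073 -0.2329] [ 0.66 -0.07 -1.84] [-0.05 -0.05  0.02] 0.0098 [-0.23  0.3   1.17 -0.    1.67  0.  ]
[{"x": -0.003, "y": 0.0, "z": 0.003, "rx": 0.0, "ry": 2.4, "rz": 0.0}, {"x": -0.003, "y": 0.0, "z": 0.002, "rx": 0.0, "ry": 2.4, "rz": 0.0}, {"x": -0.003, "y": 0.0, "z": 0.002, "rx": 0.0, "ry": 2.4, "rz": 0.0}, {"x": -0.003, "y": 0.0, "z": 0.002, "rx": 0.0, "ry": 2.4, "rz": 0.0}, {"x": -0.003, "y": 0.0, "z": 0.002, "rx": 0.0, "ry": 2.4, "rz": 0.0}, {"x": -0.003, "y": 0.0, "z": 0.002, "rx": 0.0, "ry": 2.4, "rz": 0.0}, {"x": -0.003, "y": 0.0, "z": 0.002, "rx": 0.0, "ry": 2.4, "rz": 0.0}, {"x": -0.003, "y": 0.0, "z": 0.002, "rx": 0.0, "ry": 2.4, "rz": 0.0}, {"x": -0.003, "y": 0.0, "z": 0.002, "rx": 0.0, "ry": 2.4, "rz": 0.0}, {"x": -0.003, "y": 0.0, "z": 0.001, "rx": 0.0, "ry": 2.4, "rz": 0.0}, {"x": -0.003, "y": 0.0, "z": 0.001, "rx": 0.0, "ry": 2.4, "rz": 0.0}, {"x": -0.003, "y": 0.0, "z": 0.001, "rx": 0.0, "ry": 2.4, "rz": 0.0}]
```

View pics/m_side.png

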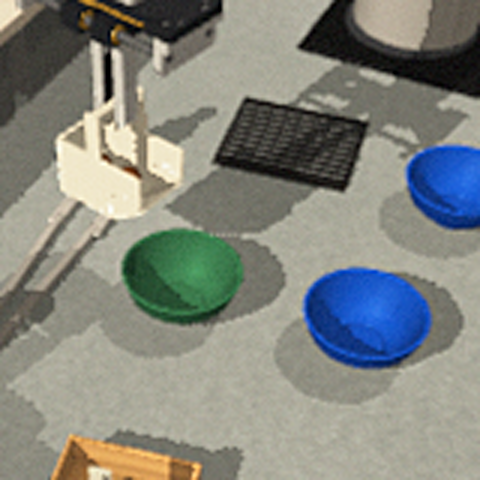

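View pics/m_top.png

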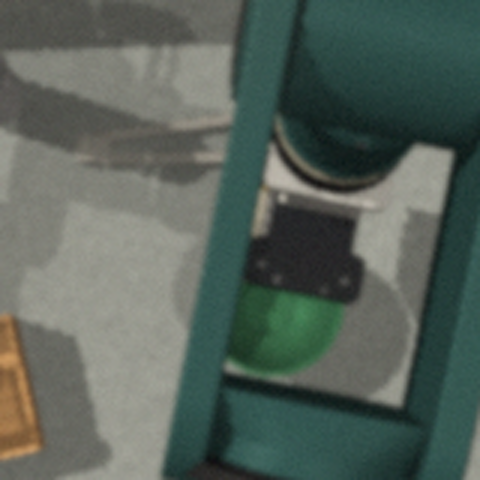

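>>> jog_arm(series=[{"x": -0.003,"y": 0,"z": 0.003,"rx": 0,"ry": 2.4,"rz": 0},{"x": -0.003,"y": 0,"z": 0.002,"rx": 0,"ry": 2.4,"rz": 0},{"x": -0.003,"y": 0,"z": 0.002,"rx": 0,"ry": 2.4,"rz": 0},{"x": -0.003,"y": 0,"z": 0.002,"rx": 0,"ry": 2.4,"rz": 0},{"x": -0.003,"y": 0,"z": 0.002,"rx": 0,"ry": 2.4,"rz": 0},{"x": -0.003,"y": 0,"z": 0.002,"rx": 0,"ry": 2.4,"rz": 0},{"x": -0.003,"y": 0,"z": 0.002,"rx": 0,"ry": 2.4,"rz": 0},{"x": -0.003,"y": 0,"z": 0.002,"rx": 0,"ry": 2.4,"rz": 0},{"x": -0.003,"y": 0,"z": 0.002,"rx": 0,"ry": 2.4,"rz": 0},{"x": -0.003,"y": 0,"z": 0.001,"rx": 0,"ry": 2.4,"rz": 0}])

```text
time: 8.97
tool_pos: [0.6072, -0.0782, 0.1552]
ee_rot: [3.139, -0.433, -0.223]
wrist_force: [-0.3, 0.3, -1.1]
width: 0.0098
```

Run:
```python
from h import *
st()
a=plan(*tip(30,.065,.025),4)
```

```text
8.97 [ 0.6072 -0.0782  0.1552] [ 3.1391 -0.433  -0.2228] [-0.26  0.33 -1.05] [0.02 0.3  0.03] 0.0098 [-0.22 -0.07  1.69 -0.    1.08  0.01]
[{"x": -0.003, "y": 0.002, "z": 0.003, "rx": -0.0, "ry": 1.3, "rz": 0.2}, {"x": -0.003, "y": 0.002, "z": 0.003, "rx": -0.0, "ry": 1.3, "rz": 0.2}, {"x": -0.003, "y": 0.002, "z": 0.003, "rx": -0.0, "ry": 1.3, "rz": 0.2}, {"x": -0.003, "y": 0.002, "z": 0.003, "rx": -0.0, "ry": 1.3, "rz": 0.2}]
```

>>> jog_arm(series=[{"x": -0.003,"y": 0.002,"z": 0.003,"rx": 0,"ry": 1.3,"rz": 0.2},{"x": -0.003,"y": 0.002,"z": 0.003,"rx": 0,"ry": 1.3,"rz": 0.2},{"x": -0.003,"y": 0.002,"z": 0.003,"rx": 0,"ry": 1.3,"rz": 0.2},{"x": -0.003,"y": 0.002,"z": 0.003,"rx": 0,"ry": 1.3,"rz": 0.2},{"x": 0,"y": 0,"z": 0,"rx": 0,"ry": 0,"rz": 0},{"x": 0,"y": 0,"z": 0,"rx": 0,"ry": 0,"rz": 0}])

```text
time: 9.47
tool_pos: [0.5933, -0.0795, 0.1375]
ee_rot: [-3.135, -0.523, -0.234]
wrist_force: [0.2, 0.2, -1.9]
width: 0.0095
```

Run:
```python
from h import *
from bench import cams
st();print(tip(30,.065,.025)[0])
a=plan(*tip(45,.062,.025),9)
s=cams.snapshot('side');cv2.imwrite(f'pics/n_side.png',cv2.resize(s['img'][120:250,190:340,::-1],None,fx=4,fy=4,interpolation=cv2.INTER_CUBIC))
```

```text
9.47 [ 0.5933 -0.0795  0.1375] [-3.1353 -0.5231 -0.2337] [ 0.24  0.15 -1.94] [ 0.06  0.36 -0.02] 0.0095 [-0.23 -0.15  1.83  0.01  0.94 -0.  ]
[ 0.60153497 -0.0849233   0.13876537]
[{"x": -0.001, "y": 0.0, "z": -0.001, "rx": -0.0, "ry": 1.7, "rz": 0.0}, {"x": -0.001, "y": 0.0, "z": -0.001, "rx": -0.0, "ry": 1.7, "rz": 0.0}, {"x": -0.001, "y": 0.0, "z": -0.001, "rx": -0.0, "ry": 1.7, "rz": 0.0}, {"x": -0.001, "y": 0.0, "z": -0.001, "rx": -0.0, "ry": 1.7, "rz": 0.0}, {"x": -0.001, "y": 0.0, "z": -0.001, "rx": -0.0, "ry": 1.7, "rz": 0.0}, {"x": -0.001, "y": 0.0, "z": -0.001, "rx": -0.0, "ry": 1.7, "rz": 0.0}, {"x": -0.001, "y": 0.0, "z": -0.001, "rx": -0.0, "ry": 1.7, "rz": 0.0}, {"x": -0.001, "y": 0.0, "z": -0.001, "rx": -0.0, "ry": 1.7, "rz": 0.0}, {"x": -0.001, "y": 0.0, "z": -0.001, "rx": -0.0, "ry": 1.7, "rz": 0.0}]
```

View pics/n_side.png

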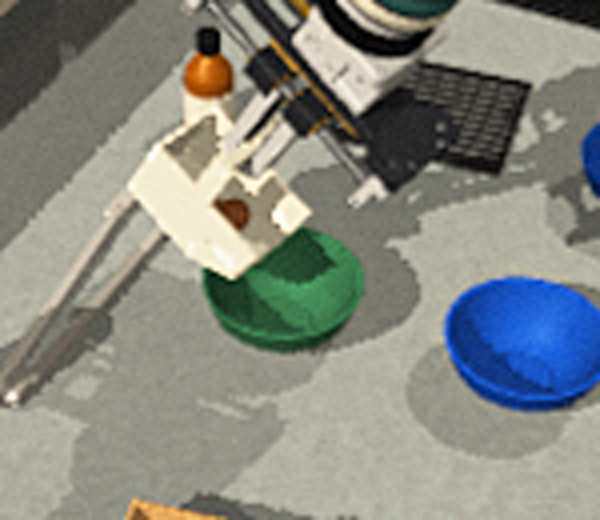

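```bash
sed -i 's/round(x\/1000,3)/round(x\/1000,4)/' h.py
python3 - <<'E'
from h import *
a=plan(*tip(33,.063,.027),3)
a=plan(*tip(48,.063,.027),9,*a)
a=plan(*tip(57,.063,.027),5,*a)
E
```

```text
[{"x": 0.0022, "y": 0.0011, "z": 0.0011, "rx": -0.1, "ry": 1.0, "rz": 0.0}, {"x": 0.0022, "y": 0.0011, "z": 0.0011, "rx": -0.1, "ry": 1.0, "rz": 0.0}, {"x": 0.0022, "y": 0.0011, "z": 0.0012, "rx": -0.1, "ry": 1.0, "rz": 0.0}]
[{"x": -0.0018, "y": -0.0, "z": -0.0013, "rx": 0.0, "ry": 1.7, "rz": -0.0}, {"x": -0.0017, "y": -0.0, "z": -0.0014, "rx": 0.0, "ry": 1.7, "rz": -0.0}, {"x": -0.0017, "y": -0.0, "z": -0.0014, "rx": 0.0, "ry": 1.7, "rz": -0.0}, {"x": -0.0016, "y": -0.0, "z": -0.0015, "rx": 0.0, "ry": 1.7, "rz": -0.0}, {"x": -0.0016, "y": -0.0, "z": -0.0015, "rx": 0.0, "ry": 1.7, "rz": -0.0}, {"x": -0.0015, "y": -0.0, "z": -0.0016, "rx": 0.0, "ry": 1.7, "rz": -0.0}, {"x": -0.0015, "y": -0.0, "z": -0.0016, "rx": 0.0, "ry": 1.7, "rz": -0.0}, {"x": -0.0014, "y": -0.0, "z": -0.0017, "rx": 0.0, "ry": 1.7, "rz": -0.0}, {"x": -0.0014, "y": -0.0, "z": -0.0017, "rx": 0.0, "ry": 1.7, "rz": -0.0}]
[{"x": -0.0018, "y": 0.0, "z": -0.0016, "rx": -0.0, "ry": 1.8, "rz": 0.0}, {"x": -0.0018, "y": 0.0, "z": -0.0016, "rx": -0.0, "ry": 1.8, "rz": 0.0}, {"x": -0.0017, "y": 0.0, "z": -0.0017, "rx": -0.0, "ry": 1.8, "rz": 0.0}, {"x": -0.0017, "y": 0.0, "z": -0.0017, "rx": -0.0, "ry": 1.8, "rz": 0.0}, {"x": -0.0016, "y": 0.0, "z": -0.0018, "rx": -0.0, "ry": 1.8, "rz": 0.0}]
```

>>> jog_arm(series=[{"x": 0.002,"y": 0.001,"z": 0.001,"rx": 0,"ry": 0.8,"rz": 0},{"x": 0.002,"y": 0.001,"z": 0.001,"rx": 0,"ry": 0.8,"rz": 0},{"x": 0.002,"y": 0.001,"z": 0.001,"rx": 0,"ry": 0.6,"rz": 0},{"x": 0,"y": 0,"z": 0,"rx": 0,"ry": 0,"rz": 0},{"x": 0,"y": 0,"z": 0,"rx": 0,"ry": 0,"rz": 0}])

```text
time: 9.93
tool_pos: [0.6015, -0.084, 0.1403]
ee_rot: [-3.135, -0.567, -0.233]
wrist_force: [-0.2, -0.1, -1.9]
width: 0.0097
```

Run:
```python
from h import *
st();print(tip(33,.063,.027)[0])
plan(*tip(46,.063,.027),8)
```

```text
9.93 [ 0.6015 -0.084   0.1403] [-3.1352 -0.5669 -0.2328] [-0.24 -0.13 -1.91] [ 0.04  0.42 -0.03] 0.0097 [-0.24 -0.15  1.84  0.01  0.88 -0.01]
[ 0.59969918 -0.08448377  0.13769872]
[{"x": -0.0021, "y": 0.0001, "z": -0.0012, "rx": -0.1, "ry": 1.7, "rz": 0.0}, {"x": -0.002, "y": 0.0001, "z": -0.0012, "rx": -0.1, "ry": 1.7, "rz": 0.0}, {"x": -0.002, "y": 0.0001, "z": -0.0013, "rx": -0.1, "ry": 1.7, "rz": 0.0}, {"x": -0.0019, "y": 0.0001, "z": -0.0013, "rx": -0.1, "ry": 1.7, "rz": 0.0}, {"x": -0.0019, "y": 0.0001, "z": -0.0014, "rx": -0.1, "ry": 1.7, "rz": 0.0}, {"x": -0.0019, "y": 0.0001, "z": -0.0015, "rx": -0.1, "ry": 1.7, "rz": 0.0}, {"x": -0.0018, "y": 0.0001, "z": -0.0015, "rx": -0.1, "ry": 1.7, "rz": 0.0}, {"x": -0.0018, "y": 0.0001, "z": -0.0016, "rx": -0.1, "ry": 1.7, "rz": 0.0}]
```

>>> jog_arm(series=[{"x": -0.002,"y": 0,"z": -0.0012,"rx": 0,"ry": 1.7,"rz": 0},{"x": -0.002,"y": 0,"z": -0.0012,"rx": 0,"ry": 1.7,"rz": 0},{"x": -0.002,"y": 0,"z": -0.0013,"rx": 0,"ry": 1.7,"rz": 0},{"x": -0.0019,"y": 0,"z": -0.0013,"rx": 0,"ry": 1.7,"rz": 0},{"x": -0.0019,"y": 0,"z": -0.0014,"rx": 0,"ry": 1.7,"rz": 0},{"x": -0.0019,"y": 0,"z": -0.0015,"rx": 0,"ry": 1.7,"rz": 0},{"x": -0.0018,"y": 0,"z": -0.0015,"rx": 0,"ry": 1.7,"rz": 0}])

```text
time: 10.52
tool_pos: [0.5883, -0.0816, 0.1428]
ee_rot: [-3.134, -0.787, -0.236]
wrist_force: [0.4, -0.5, -1.0]
width: 0.0095
```

Run:
```python
from h import *
from bench import cams
st();print(tip(45,.063,.027)[0])
plan(*tip(57,.063,.027),7)
s=cams.snapshot('side');cv2.imwrite(f'pics/o_side.png',cv2.resize(s['img'][120:250,190:340,::-1],None,fx=4,fy=4,interpolation=cv2.INTER_CUBIC))
```

```text
10.52 [ 0.5883 -0.0816  0.1428] [-3.1338 -0.7874 -0.2359] [ 0.42 -0.5  -0.97] [0.14 0.49 0.01] 0.0095 [-0.24 -0.29  2.05  0.02  0.6  -0.02]
[ 0.58425789 -0.08078676  0.13936753]
[{"x": -0.0025, "y": 0.0, "z": -0.0015, "rx": -0.1, "ry": 1.7, "rz": -0.0}, {"x": -0.0025, "y": 0.0, "z": -0.0016, "rx": -0.1, "ry": 1.7, "rz": -0.0}, {"x": -0.0024, "y": 0.0, "z": -0.0017, "rx": -0.1, "ry": 1.7, "rz": -0.0}, {"x": -0.0024, "y": 0.0, "z": -0.0017, "rx": -0.1, "ry": 1.7, "rz": -0.0}, {"x": -0.0023, "y": 0.0, "z": -0.0018, "rx": -0.1, "ry": 1.7, "rz": -0.0}, {"x": -0.0023, "y": 0.0, "z": -0.0019, "rx": -0.1, "ry": 1.7, "rz": -0.0}, {"x": -0.0022, "y": 0.0, "z": -0.0019, "rx": -0.1, "ry": 1.7, "rz": -0.0}]
```

View pics/o_side.png

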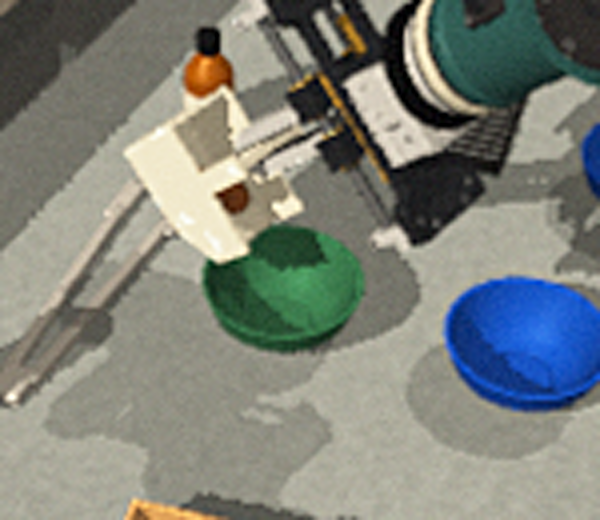

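Run:
```python
from h import *
from bench import robot
o=robot.get_obs();s=pickle.load(open('side.pkl','rb'))
M=R.from_euler('xyz',o['ee_rot']).as_matrix();t=o['tool_pos']
# insert axes: x=tool x, y=-tool y, z=-tool z ; TCP in insert (.004,0,.080)
def I(p): 
    q=np.array(p)-[.004,0,.080]; return t+M@(q*[1,-1,-1])
for n,p in dict(lipL=(-.05,.03,.026),lipR=(-.05,-.03,.026),cheekL=(-.05,.03,.06),cheekR=(-.05,-.03,.06),footL=(-.016,.03,0),backfootL=(.05,.03,0),backtopL=(.05,.03,.06)).items():
    w=I(p);print(n,w.round(3),((proj(s,w)[0]-[190,120])*4).round(0))
```

```text
lipL [ 0.594 -0.051  0.065] [221. 263.]
lipR [ 0.58  -0.11   0.064] [276. 220.]
cheekL [ 0.57  -0.046  0.089] [247. 253.]
cheekR [ 0.556 -0.104  0.088] [303. 209.]
footL [ 0.635 -0.061  0.07 ] [175. 230.]
backfootL [ 0.68  -0.072  0.117] [124. 150.]
backtopL [ 0.639 -0.063  0.159] [167. 126.]
```

>>> jog_arm(series=[{"x": -0.0025,"y": 0,"z": -0.0013,"rx": 0,"ry": 1.7,"rz": 0},{"x": -0.0025,"y": 0,"z": -0.0013,"rx": 0,"ry": 1.7,"rz": 0},{"x": -0.0024,"y": 0,"z": -0.0014,"rx": 0,"ry": 1.7,"rz": 0},{"x": -0.0024,"y": 0,"z": -0.0014,"rx": 0,"ry": 1.7,"rz": 0}])

```text
time: 10.9
tool_pos: [0.5779, -0.0793, 0.1402]
ee_rot: [-3.133, -0.91, -0.238]
wrist_force: [-0.5, -0.5, -0.9]
width: 0.0095
```

Run:
```python
from h import *
from bench import cams
st();print(tip(52,.063,.027)[0])
plan(*tip(58,.063,.027),4)
s=cams.snapshot('side');cv2.imwrite(f'pics/p_side.png',cv2.resize(s['img'][120:250,190:340,::-1],None,fx=4,fy=4,interpolation=cv2.INTER_CUBIC))
```

```text
10.9 [ 0.5779 -0.0793  0.1402] [-3.1326 -0.9102 -0.2377] [-0.52 -0.46 -0.88] [0.15 0.52 0.03] 0.0095 [-0.24 -0.36  2.17  0.03  0.42 -0.03]
[ 0.57520683 -0.07861972  0.1387983 ]
[{"x": -0.0022, "y": -0.0, "z": -0.0017, "rx": -0.1, "ry": 1.5, "rz": -0.0}, {"x": -0.0021, "y": -0.0, "z": -0.0017, "rx": -0.1, "ry": 1.5, "rz": -0.0}, {"x": -0.0021, "y": -0.0, "z": -0.0018, "rx": -0.1, "ry": 1.5, "rz": -0.0}, {"x": -0.002, "y": -0.0, "z": -0.0018, "rx": -0.1, "ry": 1.5, "rz": -0.0}]
```

View pics/p_side.png

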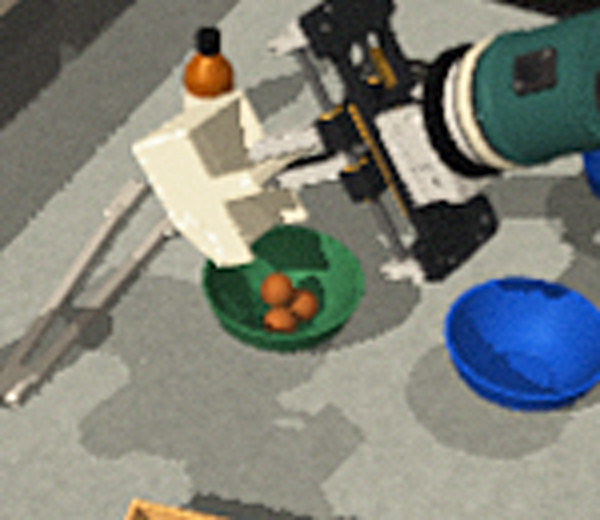

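>>> jog_arm(series=[{"x": 0,"y": 0,"z": 0,"rx": 0,"ry": 0,"rz": 0},{"x": 0,"y": 0,"z": 0,"rx": 0,"ry": 0,"rz": 0},{"x": 0,"y": 0,"z": 0,"rx": 0,"ry": 0,"rz": 0},{"x": 0.008,"y": 0,"z": -0.006,"rx": 0,"ry": 0,"rz": 0},{"x": 0.016,"y": 0,"z": -0.012,"rx": 0,"ry": 0,"rz": 0},{"x": 0.016,"y": 0,"z": -0.012,"rx": 0,"ry": 0,"rz": 0},{"x": 0.016,"y": 0,"z": -0.012,"rx": 0,"ry": 0,"rz": 0},{"x": 0.016,"y": 0,"z": -0.012,"rx": 0,"ry": 0,"rz": 0}])

```text
time: 11.62
tool_pos: [0.5775, -0.0798, 0.2246]
ee_rot: [-3.133, -0.889, -0.238]
wrist_force: [0.5, 0.3, -1.2]
width: 0.0099
```

Run:
```python
from h import *
from bench import cams
st()
s=cams.snapshot('side');cv2.imwrite(f'pics/q_side.png',cv2.resize(s['img'][90:250,190:390,::-1],None,fx=3.5,fy=3.5,interpolation=cv2.INTER_CUBIC))
# upright: bar over somewhere y -.2
plan(np.array([.60,-.17,.24]),down(-.3),12)
```

```text
11.62 [ 0.5775 -0.0798  0.2246] [-3.1326 -0.8895 -0.2379] [ 0.52  0.27 -1.2 ] [ 0.14  0.46 -0.01] 0.0099 [-0.24 -0.44  2.03  0.02  0.65 -0.02]
[{"x": 0.0026, "y": 0.0069, "z": 0.0022, "rx": -0.2, "ry": -4.3, "rz": 0.3}, {"x": 0.0027, "y": 0.0069, "z": 0.002, "rx": -0.2, "ry": -4.3, "rz": 0.3}, {"x": 0.0029, "y": 0.0068, "z": 0.0018, "rx": -0.2, "ry": -4.3, "rz": 0.3}, {"x": 0.0031, "y": 0.0068, "z": 0.0016, "rx": -0.2, "ry": -4.3, "rz": 0.3}, {"x": 0.0032, "y": 0.0068, "z": 0.0014, "rx": -0.2, "ry": -4.3, "rz": 0.3}, {"x": 0.0034, "y": 0.0068, "z": 0.0012, "rx": -0.2, "ry": -4.3, "rz": 0.3}, {"x": 0.0035, "y": 0.0068, "z": 0.0009, "rx": -0.2, "ry": -4.3, "rz": 0.3}, {"x": 0.0036, "y": 0.0067, "z": 0.0007, "rx": -0.2, "ry": -4.3, "rz": 0.3}, {"x": 0.0037, "y": 0.0067, "z": 0.0004, "rx": -0.2, "ry": -4.3, "rz": 0.3}, {"x": 0.0037, "y": 0.0067, "z": 0.0002, "rx": -0.2, "ry": -4.3, "rz": 0.3}, {"x": 0.0038, "y": 0.0067, "z": -0.0001, "rx": -0.2, "ry": -4.3, "rz": 0.3}, {"x": 0.0038, "y": 0.0067, "z": -0.0003, "rx": -0.2, "ry": -4.3, "rz": 0.3}]
```

View pics/q_side.png

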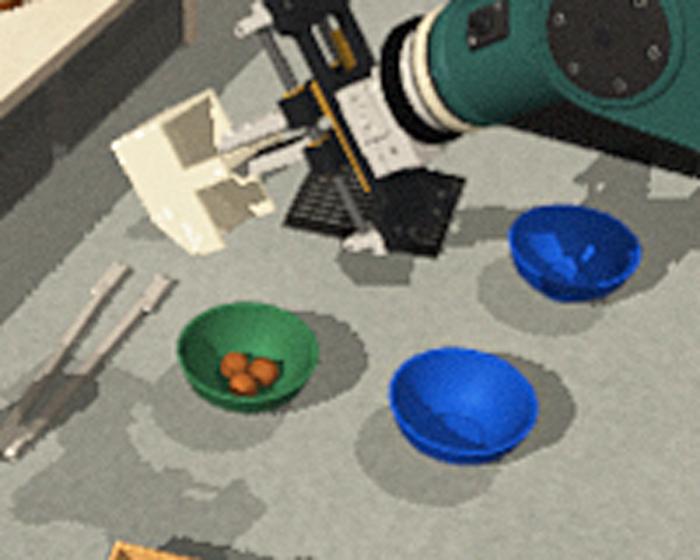

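Three nutmegs rest in the green bowl (around 250,370 in the crop); the insert is clear above it. Now bring it upright, moving toward the mat.

>>> jog_arm(series=[{"x": 0.0026,"y": 0.007,"z": 0.002,"rx": -0.2,"ry": -4.3,"rz": 0.3},{"x": 0.0027,"y": 0.007,"z": 0.002,"rx": -0.2,"ry": -4.3,"rz": 0.3},{"x": 0.003,"y": 0.007,"z": 0.002,"rx": -0.2,"ry": -4.3,"rz": 0.3},{"x": 0.003,"y": 0.007,"z": 0.0016,"rx": -0.2,"ry": -4.3,"rz": 0.3},{"x": 0.003,"y": 0.007,"z": 0.0014,"rx": -0.2,"ry": -4.3,"rz": 0.3},{"x": 0.003,"y": 0.007,"z": 0.0012,"rx": -0.2,"ry": -4.3,"rz": 0.3},{"x": 0.0035,"y": 0.007,"z": 0.001,"rx": -0.2,"ry": -4.3,"rz": 0.3},{"x": 0.0036,"y": 0.007,"z": 0.0007,"rx": -0.2,"ry": -4.3,"rz": 0.3},{"x": 0.0037,"y": 0.007,"z": 0.0004,"rx": -0.2,"ry": -4.3,"rz": 0.3},{"x": 0.0037,"y": 0.007,"z": 0,"rx": -0.2,"ry": -4.3,"rz": 0.3},{"x": 0.0038,"y": 0.007,"z": 0,"rx": -0.2,"ry": -4.3,"rz": 0.3},{"x": 0.0038,"y": 0.007,"z": 0,"rx": -0.2,"ry": -3,"rz": 0.3}])

```text
time: 12.67
tool_pos: [0.6036, -0.1773, 0.2398]
ee_rot: [3.136, 0.007, -0.304]
wrist_force: [0.7, -0.7, -1.2]
width: 0.0095
```

```bash
cat >> h.py <<'E'
MAT=np.array([.560,-.361]);PSI=-.3
d=np.array([np.cos(PSI),np.sin(PSI)])
TM=MAT-.013*d   # TCP (insert x=4) when foot (x=17) at mat centre
E
python3 - <<'E'
from h import *
st();print(TM)
plan(np.r_[TM,.20],down(PSI),12)
E
```

```text
12.67 [ 0.6036 -0.1773  0.2398] [ 3.1356  0.0066 -0.3043] [ 0.71 -0.7  -1.23] [-0.02 -0.04  0.02] 0.0095 [-0.37  0.27  1.09 -0.01  1.79 -0.07]
[ 0.54758063 -0.35715824]
[{"x": 0.0001, "y": 0.0157, "z": 0.0034, "rx": 0.0, "ry": 0.0, "rz": -0.0}, {"x": 0.0001, "y": 0.0157, "z": 0.0034, "rx": 0.0, "ry": 0.0, "rz": -0.0}, {"x": 0.0, "y": 0.0157, "z": 0.0034, "rx": 0.0, "ry": 0.0, "rz": -0.0}, {"x": 0.0, "y": 0.0157, "z": 0.0034, "rx": 0.0, "ry": 0.0, "rz": -0.0}, {"x": 0.0, "y": 0.0157, "z": 0.0034, "rx": 0.0, "ry": 0.0, "rz": -0.0}, {"x": 0.0, "y": 0.0157, "z": 0.0034, "rx": 0.0, "ry": 0.0, "rz": -0.0}, {"x": 0.0, "y": 0.0157, "z": 0.0034, "rx": 0.0, "ry": 0.0, "rz": -0.0}, {"x": 0.0, "y": 0.0157, "z": 0.0034, "rx": 0.0, "ry": 0.0, "rz": -0.0}, {"x": 0.0, "y": 0.0157, "z": 0.0033, "rx": 0.0, "ry": 0.0, "rz": -0.0}, {"x": -0.0, "y": 0.0157, "z": 0.0033, "rx": 0.0, "ry": 0.0, "rz": -0.0}, {"x": -0.0, "y": 0.0157, "z": 0.0033, "rx": 0.0, "ry": 0.0, "rz": -0.0}, {"x": -0.0, "y": 0.0157, "z": 0.0033, "rx": 0.0, "ry": 0.0, "rz": -0.0}]
```

>>> jog_arm(series=[{"x": 0,"y": 0.0157,"z": 0.0034,"rx": 0,"ry": 0,"rz": 0},{"x": 0,"y": 0.0157,"z": 0.0034,"rx": 0,"ry": 0,"rz": 0},{"x": 0,"y": 0.0157,"z": 0.0034,"rx": 0,"ry": 0,"rz": 0},{"x": 0,"y": 0.0157,"z": 0.0034,"rx": 0,"ry": 0,"rz": 0},{"x": 0,"y": 0.0157,"z": 0.0034,"rx": 0,"ry": 0,"rz": 0},{"x": 0,"y": 0.0157,"z": 0.0034,"rx": 0,"ry": 0,"rz": 0},{"x": 0,"y": 0.0157,"z": 0.0034,"rx": 0,"ry": 0,"rz": 0},{"x": 0,"y": 0.0157,"z": 0.0034,"rx": 0,"ry": 0,"rz": 0},{"x": 0,"y": 0.0157,"z": 0.0034,"rx": 0,"ry": 0,"rz": 0},{"x": 0,"y": 0.0157,"z": 0.0034,"rx": 0,"ry": 0,"rz": 0},{"x": 0,"y": 0.01,"z": 0.0034,"rx": 0,"ry": 0,"rz": 0},{"x": 0,"y": 0,"z": 0,"rx": 0,"ry": 0,"rz": 0}])

```text
time: 13.67
tool_pos: [0.5624, -0.3539, 0.1911]
ee_rot: [3.135, 0.004, -0.304]
wrist_force: [-0.2, -0.4, -1.6]
width: 0.0096
```

Run:
```python
from h import *
st();print(TM)
plan(np.r_[TM,.12],down(PSI),8)
```

```text
13.67 [ 0.5624 -0.3539  0.1911] [ 3.1347  0.0039 -0.304 ] [-0.22 -0.45 -1.61] [-0.07  0.   -0.02] 0.0096 [-0.64  0.35  1.09 -0.01  1.71 -0.34]
[ 0.54758063 -0.35715824]
[{"x": -0.0016, "y": 0.0009, "z": 0.0089, "rx": 0.0, "ry": 0.0, "rz": -0.0}, {"x": -0.0016, "y": 0.0009, "z": 0.0089, "rx": 0.0, "ry": 0.0, "rz": -0.0}, {"x": -0.0016, "y": 0.0009, "z": 0.0089, "rx": 0.0, "ry": 0.0, "rz": -0.0}, {"x": -0.0016, "y": 0.0009, "z": 0.0089, "rx": 0.0, "ry": 0.0, "rz": -0.0}, {"x": -0.0016, "y": 0.0009, "z": 0.0089, "rx": 0.0, "ry": 0.0, "rz": -0.0}, {"x": -0.0016, "y": 0.0009, "z": 0.0089, "rx": 0.0, "ry": 0.0, "rz": -0.0}, {"x": -0.0016, "y": 0.0009, "z": 0.0089, "rx": 0.0, "ry": 0.0, "rz": -0.0}, {"x": -0.0016, "y": 0.0009, "z": 0.0089, "rx": 0.0, "ry": 0.0, "rz": -0.0}]
```

>>> jog_arm(series=[{"x": -0.0016,"y": 0.001,"z": 0.009,"rx": 0,"ry": 0,"rz": 0},{"x": -0.0016,"y": 0.001,"z": 0.009,"rx": 0,"ry": 0,"rz": 0},{"x": -0.0016,"y": 0.001,"z": 0.009,"rx": 0,"ry": 0,"rz": 0},{"x": -0.0016,"y": 0.001,"z": 0.009,"rx": 0,"ry": 0,"rz": 0},{"x": -0.0016,"y": 0.001,"z": 0.009,"rx": 0,"ry": 0,"rz": 0},{"x": -0.0016,"y": 0.001,"z": 0.009,"rx": 0,"ry": 0,"rz": 0},{"x": -0.0016,"y": 0.001,"z": 0.009,"rx": 0,"ry": 0,"rz": 0},{"x": -0.0016,"y": 0.001,"z": 0.009,"rx": 0,"ry": 0,"rz": 0},{"x": 0,"y": 0,"z": 0,"rx": 0,"ry": 0,"rz": 0},{"x": 0,"y": 0,"z": 0,"rx": 0,"ry": 0,"rz": 0}])

```text
time: 14.5
tool_pos: [0.546, -0.3544, 0.11]
ee_rot: [3.138, 0.006, -0.3]
wrist_force: [0.1, 0.6, -1.6]
width: 0.0094
```

Run:
```python
from h import *
from bench import cams
st();print(TM)
plan(np.r_[TM,.09],down(PSI),5)
for n,(x0,x1,y0,y1) in dict(side=(220,380,80,230),top=(250,450,130,310)).items():
    s=cams.snapshot(n);cv2.imwrite(f'pics/r_{n}.png',cv2.resize(s['img'][y0:y1,x0:x1,::-1],None,fx=3.2,fy=3.2,interpolation=cv2.INTER_CUBIC))
```

```text
14.5 [ 0.546  -0.3544  0.11  ] [ 3.1381  0.0063 -0.3001] [ 0.05  0.6  -1.6 ] [-0.   -0.06 -0.  ] 0.0094 [-0.66  0.35  1.25 -0.01  1.55 -0.36]
[ 0.54758063 -0.35715824]
[{"x": 0.0005, "y": 0.0004, "z": 0.004, "rx": 0.0, "ry": 0.1, "rz": -0.0}, {"x": 0.0005, "y": 0.0004, "z": 0.004, "rx": 0.0, "ry": 0.1, "rz": -0.0}, {"x": 0.0005, "y": 0.0004, "z": 0.004, "rx": 0.0, "ry": 0.1, "rz": -0.0}, {"x": 0.0005, "y": 0.0004, "z": 0.004, "rx": 0.0, "ry": 0.1, "rz": -0.0}, {"x": 0.0005, "y": 0.0004, "z": 0.004, "rx": 0.0, "ry": 0.1, "rz": -0.0}]
```

View pics/r_side.png

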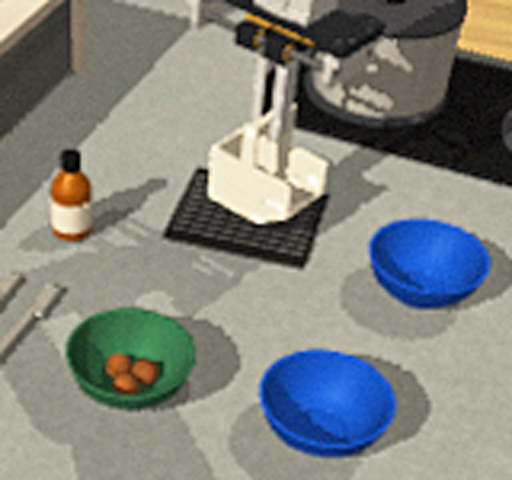

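View pics/r_top.png

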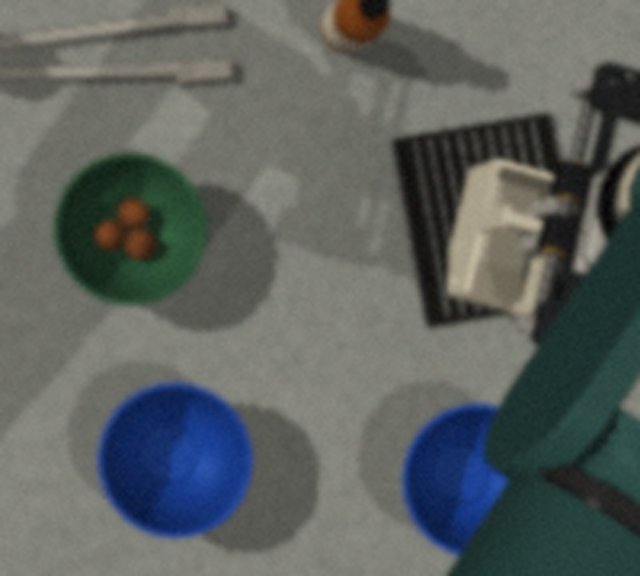

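Positioned over the mat. Lower gently, 3–4 mm per row.

>>> jog_arm(series=[{"x": 0.0005,"y": 0.0005,"z": 0.004,"rx": 0,"ry": 0.1,"rz": 0},{"x": 0.0005,"y": 0.0005,"z": 0.004,"rx": 0,"ry": 0.1,"rz": 0},{"x": 0.0005,"y": 0.0005,"z": 0.003,"rx": 0,"ry": 0.1,"rz": 0},{"x": 0,"y": 0,"z": 0.003,"rx": 0,"ry": 0,"rz": 0},{"x": 0,"y": 0,"z": 0.002,"rx": 0,"ry": 0,"rz": 0},{"x": 0,"y": 0,"z": 0,"rx": 0,"ry": 0,"rz": 0},{"x": 0,"y": 0,"z": 0,"rx": 0,"ry": 0,"rz": 0}])

```text
time: 15.18
tool_pos: [0.5489, -0.358, 0.0956]
ee_rot: [3.136, -0.005, -0.3]
wrist_force: [-0.2, 0.7, -1.0]
width: 0.0097
```

Run:
```python
from h import *
st()
```

```text
15.18 [ 0.5489 -0.358   0.0956] [ 3.136  -0.0052 -0.3001] [-0.18  0.71 -0.96] [-0.05 -0.04 -0.02] 0.0097 [-0.66  0.36  1.27 -0.    1.51 -0.36]
```

>>> jog_arm(series=[{"x": 0,"y": 0,"z": 0.003,"rx": 0.1,"ry": 0,"rz": 0},{"x": 0,"y": 0,"z": 0.003,"rx": 0.1,"ry": 0,"rz": 0},{"x": 0,"y": 0,"z": 0.002,"rx": 0,"ry": 0,"rz": 0},{"x": 0,"y": 0,"z": 0,"rx": 0,"ry": 0,"rz": 0},{"x": 0,"y": 0,"z": 0,"rx": 0,"ry": 0,"rz": 0}])

```text
time: 15.6
tool_pos: [0.5491, -0.3581, 0.0869]
ee_rot: [3.14, -0.005, -0.3]
wrist_force: [0.1, 0.2, -0.6]
width: 0.0098
```

Run:
```python
from h import *
st()
```

```text
15.6 [ 0.5491 -0.3581  0.0869] [ 3.1398 -0.0055 -0.3001] [ 0.1   0.16 -0.59] [-0.02 -0.07 -0.08] 0.0098 [-0.66  0.36  1.28  0.    1.5  -0.36]
```

>>> jog_arm(series=[{"x": 0,"y": 0,"z": 0.0015,"rx": 0,"ry": 0,"rz": 0},{"x": 0,"y": 0,"z": 0,"rx": 0,"ry": 0,"rz": 0}])

```text
time: 15.77
tool_pos: [0.5492, -0.3584, 0.0859]
ee_rot: [3.139, -0.006, -0.3]
wrist_force: [-0.2, 0.7, -1.4]
width: 0.0094
```

Run:
```python
from h import *
from bench import cams
st()
s=cams.snapshot('side');cv2.imwrite('pics/t_side.png',cv2.resize(s['img'][90:170,260:340,::-1],None,fx=6,fy=6,interpolation=cv2.INTER_CUBIC))
st()
```

```text
15.77 [ 0.5492 -0.3584  0.0859] [ 3.1391 -0.0061 -0.3002] [-0.2   0.74 -1.36] [-0.11 -0.03  0.  ] 0.0094 [-0.66  0.36  1.28 -0.    1.49 -0.36]
15.82 [ 0.5492 -0.3583  0.0859] [ 3.1392 -0.0062 -0.3001] [-0.36 -0.34 -2.36] [-0.02 -0.06  0.04] 0.0099 [-0.66  0.36  1.28 -0.    1.49 -0.36]
```

View pics/t_side.png

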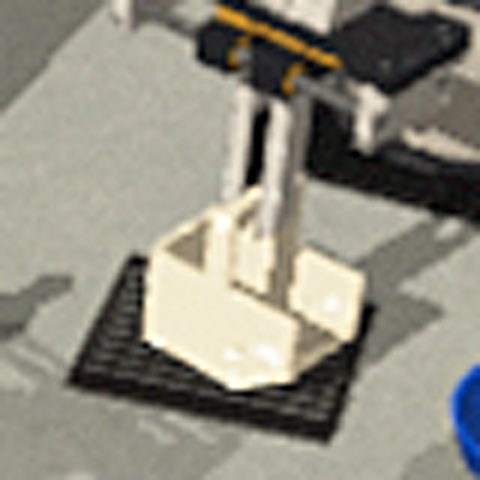

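Not yet in contact (force noise ≈ ±0.7 N, still carrying). Lower in small steps.

>>> jog_arm(series=[{"x": 0,"y": 0,"z": 0.0015,"rx": 0,"ry": 0,"rz": 0},{"x": 0,"y": 0,"z": 0,"rx": 0,"ry": 0,"rz": 0}])

```text
time: 15.98
tool_pos: [0.5493, -0.3587, 0.0861]
ee_rot: [3.138, -0.007, -0.3]
wrist_force: [-0.3, 0.1, -1.5]
width: 0.0096
```

>>> jog_arm(series=[{"x": 0,"y": 0,"z": 0.0015,"rx": 0,"ry": 0,"rz": 0},{"x": 0,"y": 0,"z": 0,"rx": 0,"ry": 0,"rz": 0}])

```text
time: 16.15
tool_pos: [0.5497, -0.3592, 0.0858]
ee_rot: [3.137, -0.009, -0.3]
wrist_force: [-0.1, -0.3, -0.5]
width: 0.0098
```

>>> jog_arm(series=[{"x": 0,"y": 0,"z": 0.003,"rx": 0,"ry": 0,"rz": 0}])

```text
time: 16.23
tool_pos: [0.5499, -0.3598, 0.0856]
ee_rot: [3.136, -0.011, -0.3]
wrist_force: [-6.5, 2.7, 18.9]
width: 0.0097
```

Run:
```python
from h import *
st()
```

```text
16.23 [ 0.5499 -0.3598  0.0856] [ 3.136  -0.0109 -0.3003] [-6.47  2.66 18.92] [ 0.59  1.13 -0.07] 0.0097 [-0.66  0.36  1.28 -0.    1.49 -0.36]
```

>>> jog_arm(series=[{"x": 0,"y": 0,"z": 0,"rx": 0,"ry": 0,"rz": 0},{"x": 0,"y": 0,"z": 0,"rx": 0,"ry": 0,"rz": 0},{"x": 0,"y": 0,"z": 0,"rx": 0,"ry": 0,"rz": 0}])

```text
time: 16.48
tool_pos: [0.5503, -0.3598, 0.086]
ee_rot: [3.136, -0.012, -0.3]
wrist_force: [0.3, 0.1, -0.5]
width: 0.0095
```

>>> jog_arm(series=[{"x": 0,"y": 0,"z": 0,"rx": 0,"ry": 0,"rz": 0},{"x": 0,"y": 0,"z": 0,"rx": 0,"ry": 0,"rz": 0},{"x": 0,"y": 0,"z": 0,"rx": 0,"ry": 0,"rz": 0},{"x": 0,"y": 0,"z": 0,"rx": 0,"ry": 0,"rz": 0},{"x": 0,"y": 0,"z": 0,"rx": 0,"ry": 0,"rz": 0},{"x": 0,"y": 0,"z": 0,"rx": 0,"ry": 0,"rz": 0}], claw=0.5)

```text
time: 16.98
tool_pos: [0.5502, -0.3593, 0.0839]
ee_rot: [3.137, -0.01, -0.3]
wrist_force: [0.3, -0.1, -0.3]
width: 0.0455
```

Released; retreat straight up.

>>> jog_arm(series=[{"x": 0,"y": 0,"z": -0.01,"rx": 0,"ry": 0,"rz": 0},{"x": 0,"y": 0,"z": -0.015,"rx": 0,"ry": 0,"rz": 0},{"x": 0,"y": 0,"z": -0.02,"rx": 0,"ry": 0,"rz": 0},{"x": 0,"y": 0,"z": -0.02,"rx": 0,"ry": 0,"rz": 0},{"x": 0,"y": 0,"z": -0.03,"rx": 0,"ry": 0,"rz": 0},{"x": 0,"y": 0,"z": -0.03,"rx": 0,"ry": 0,"rz": 0},{"x": -0.02,"y": 0,"z": -0.02,"rx": 0,"ry": 0,"rz": 0},{"x": -0.03,"y": 0,"z": 0,"rx": 0,"ry": 0,"rz": 0},{"x": -0.03,"y": 0,"z": 0,"rx": 0,"ry": 0,"rz": 0},{"x": -0.03,"y": 0,"z": 0,"rx": 0,"ry": 0,"rz": 0},{"x": 0,"y": 0,"z": 0,"rx": 0,"ry": 0,"rz": 0},{"x": 0,"y": 0,"z": 0,"rx": 0,"ry": 0,"rz": 0}])

```text
time: 17.98
tool_pos: [0.4402, -0.3242, 0.2423]
ee_rot: [3.134, -0.015, -0.299]
wrist_force: [0.1, -1.0, -0.2]
width: 0.0471
```

Run:
```python
from h import *
from bench import cams
st()
T={}
for n,(x0,x1,y0,y1) in dict(side=(130,380,90,350),top=(90,450,95,310)).items():
    s=cams.snapshot(n);T[n]=s;cv2.imwrite(f'pics/u_{n}.png',cv2.resize(s['img'][y0:y1,x0:x1,::-1],None,fx=2.2,fy=2.2,interpolation=cv2.INTER_CUBIC))
s=T['top']
im=s['img'].astype(int);g=((im[:,:,1]>im[:,:,0]+15)&(im[:,:,1]>im[:,:,2]+10)).astype(np.uint8)
c=max(cv2.findContours(g,0,2)[0],key=cv2.contourArea);print('bowl',cv2.minEnclosingCircle(c))
cv2.imwrite('pics/v_side.png',cv2.resize(T['side']['img'][90:170,260:340,::-1],None,fx=6,fy=6,interpolation=cv2.INTER_CUBIC))
```

```text
17.98 [ 0.4402 -0.3242  0.2423] [ 3.1342 -0.0153 -0.2988] [ 0.07 -1.04 -0.19] [-0.01 -0.06 -0.03] 0.0471 [-0.74  0.06  1.32 -0.    1.74 -0.44]
bowl ((290.1578063964844, 201.24122619628906), 24.12403106689453)
```

View pics/u_side.png

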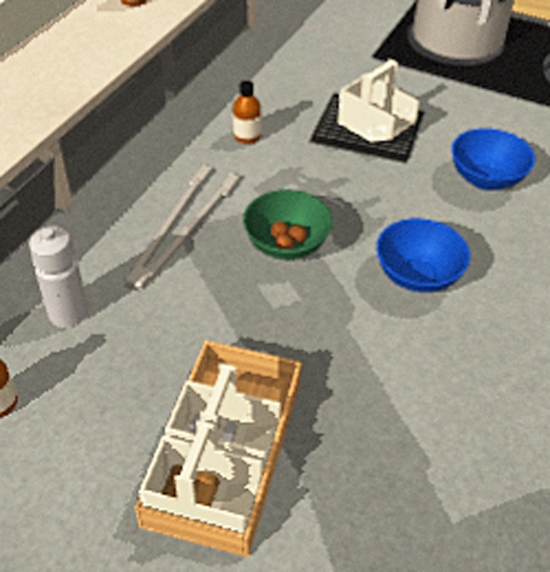

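View pics/u_top.png

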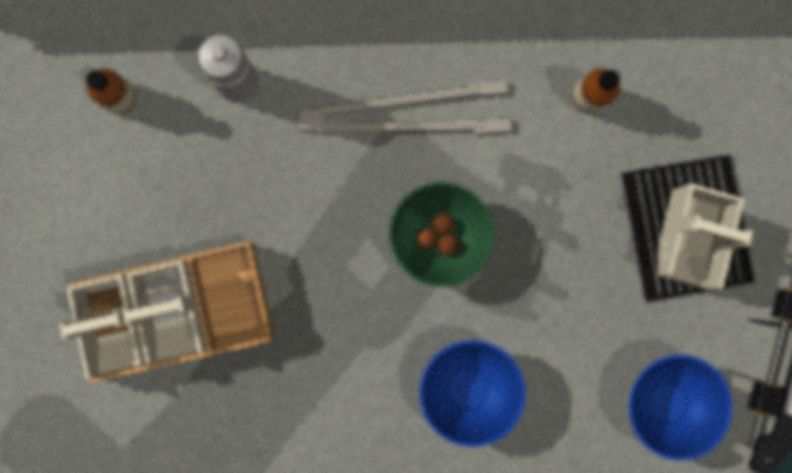

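View pics/v_side.png

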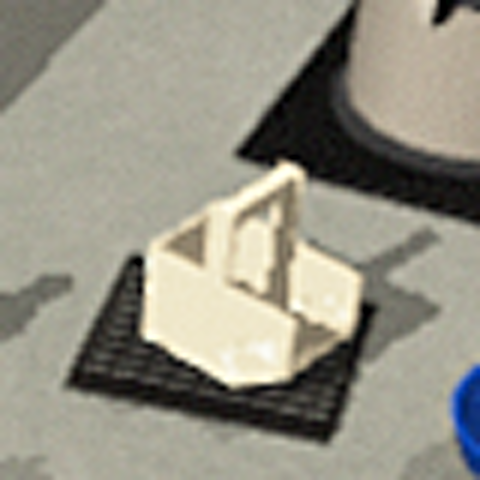

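Run:
```python
from bench import ticket
print(ticket.close_job())
```

```text
the job is handed in; nothing more can be done
None
```

The nutmeg insert was lifted straight out of the frame and tipped to about 52° over the green bowl. It was then set down empty on the mat and released at about 17 s. The job has been handed in; it reports no verdict.

- **Nutmegs:** the last pictures show all three at rest in the green bowl. The bowl's centre is within about 0.1 pixel of where it started.
- **Insert:** it stands empty and looks upright on the mat. From the tool pose at release, its foot centre is about 3 mm from the mat's centre.
- **Everything else:** by eye, the other two inserts, the grinder, the bottles and the tong have not moved. The arm is clear of everything.
- **Set-down:** the wrist force did not show the touch-down clearly. A final 3 mm push therefore gave a brief reading of about 19 N, which dropped before I opened the fingers. It is below the stated limits.
- **Interface:** the first move call was refused, and the same kind of call was accepted once every row listed all six values.

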